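# Close module covers in a hand press and send them down a tip tray

## Task

Seat the loose nest on the two pegs of the hand-lever press, then, for every power module on the bench, lay it in the nest, pull the lever fully down to press its cover home, ease the lever back up slowly without letting it fly, and set the closed module on the tipping tray, so that its own weight tips the tray and it slides into the covered lane. Press covers only with the lever, never with the gripper; send no module down the lane with its cover still standing up. Finish with every module in the lane, the nest still on its pegs, the lever up and the tray level again, and leave the other things on the bench where they are.

Things in the scene. Friction and masses are not known exactly. Their poses are not given: they have to be found in the camera images.
- nest_center (a point): The nest: loose flat aluminium plate, 148 (y) x 63 (x) x 16 mm, 0.32 kg, narrowed to a 54 mm wide waist for |y| < 22 mm; grasp it there across x. Point: its middle, 8 mm above its underside. Two 12.5 mm through holes at y = +58 and -58 mm; either way round fits. At first it lies flat on the bench.
- nest_pocket (a point): Middle of the nest's pocket floor, on top of the plate, 16 mm above its underside; axes as the nest. A white rim 11 mm high frames the pocket, 69 mm (y) x 53 mm (x) inside, open on both long sides for |y| < 22 mm as finger relief. A module goes in with its long side along this y, either way round.
- nest_seat (a point): Fixed hand-lever press: middle of the nest's seat on its base, on the base's top, 14 mm above the bench, half-way between the pegs. x from the front to the pivot, y along the pegs, z up. Pegs at y = +58 and -58 mm, 10 mm thick, 20 mm high, the last 5 mm tapered to 5 mm. Base spans x -57..151, y -100..100 mm. Nest seated: its middle is 8 mm above this point.
- lever_pivot (a point): Pivot of the press lever: 105 mm behind (+x) and 74 mm above the nest seat, axis along the press's y, between two ears that reach 20 mm above it. The lever swings in the press's x-z plane.
- lever_handle (a point): Middle of the lever's T-handle, a round bar along the press's y, 190 mm from the pivot; moves with the lever. On each side a black round grip, 18 mm thick, runs from 20 to 92 mm off this point: take it from above across the bar, some 55 mm off. Lever up: 187 mm above and 33 mm behind the pivot. Fully down: level with the pivot, 190 mm in front.
- press_lever (a joint): Press lever (rad): 0 = up, 10 degrees behind upright, nest free from above; 1.745 = fully down at its stop, level, its rubber pad on the cover. A spring drives it up (full down about 5 N at the handle, about 5 N more while a cover goes home); let go on the way, it flies up, so lead it right up to 0. It stays up by itself.
- tip_tray (a joint): Tipping tray (rad): 0 = level, held there by a counterweight; 0.42 = tipped down to the lane. A module let go on its place tips it, slides off into the lane, and the tray swings back by itself.
- tray_place (a point): Point on the tray's slippery white floor (98 mm above the bench when level) where the middle of a module's underside goes, long side along x; x downstream. 25 mm past the pivot: 10 mm nearer it may not tip. Floor 68 mm wide, from 47 mm behind to 78 mm ahead; a 5 mm lip behind; side walls 15 mm high, 58 mm apart, only from 25 mm ahead on. Moves with the tray.
- tip_chute: Fixed stand of tray and covered lane, 400 x 100 mm. Origin on the bench below the tray's pivot, x downstream. Lane: 62 mm wide inside, starts at x = 106 mm, floor 44 mm up, slopes down 10 degrees to a stop at x = 319 mm; clear walls and roof, so it is fed only by the tray; holds three modules in a row. The counterweight at x = -60 mm rises as the tray tips.
- module_1_center (a point): A power module (there are two or three, all alike): grey box 64 mm (x) x 48 mm (y) x 36 mm high with rounded edges and dark vent slots, 0.2 to 0.27 kg, on its flat underside; the point is the middle of the box, 18 mm above the underside. Grasp it across its 48 mm width (along its y). Either end may go first.
- cover_1 (a joint): How far the cover of module_1 has been pressed in (m): 0 = standing 6.5 mm proud of the box, 0.006 = fully home. The cover is an aluminium plate 56 x 40 mm on top of the box; it moves straight down at about 10 N and stays where it is.
- module_2_center (a point): Another power module, as module_1_center.
- cover_2 (a joint): The same for module_2.
- module_3_center (a point): Another power module, as module_1_center.
- cover_3 (a joint): The same for module_3.
- pocket_meter: Bystander to be left alone: hand-held meter, 118 x 66 x 36 mm; origin at the centre of its underside.
- marker: Bystander to be left alone: marker pen, 129 mm long; origin at the centre of its underside.
- battery_pack: Bystander to be left alone: blue battery pack with a short lead, 100 x 34 x 24 mm; origin at the centre of its underside.
- solder_reel: Bystander to be left alone: reel of solder, 54 mm across, 38 mm high; origin at the centre of its underside.
- screwdriver_blue: Bystander to be left alone: screwdriver, 135 mm long; origin at the centre of its underside.
- tape_roll: Bystander to be left alone: roll of tape, 64 mm across, 18 mm high; origin at the centre of its underside.
Things that resemble listed ones, but are neither listed nor needed, are in the scene too. Leave any blue look-alike of the part that bears module_2_center alone.

How it is judged (in metres and radians):
On the way, in this order (a step that is already met when the one before it is completed fails the run):
1. the nest sits flat on the press base, on both pegs (horizontal distance between nest_center and nest_seat below 0.003 m and height (world z) of nest_center below 0.0245 m and angle between the y axis of nest_center and the y axis of nest_seat, either way round below 0.08 rad), for 0.2 s.
2. with a module in the seated nest the lever is pulled fully down and the cover goes home (all of step 1 and value of joint press_lever above 1.68 rad and ((horizontal distance between module_1_center and nest_seat below 0.006 m and value of joint cover_1 above 0.004 m) or (horizontal distance between module_2_center and nest_seat below 0.006 m and value of joint cover_2 above 0.004 m) or (horizontal distance between module_3_center and nest_seat below 0.006 m and value of joint cover_3 above 0.004 m))), for 0.05 s.
3. the lever is back up (value of joint press_lever below 0.12 rad), for 0.1 s.
4. a closed module, let go on the tray, tips it by its own weight (value of joint tip_tray above 0.25 rad and contact force between the fingers and tip_tray below 0.5 N and ((value of joint cover_1 above 0.004 m and x of module_1_center in the frame of tip_chute above 0 m and height (world z) of module_1_center above 0.06 m and contact force between the fingers and module_1 below 0.5 N and contact force between tip_tray and module_1 above 0.1 N) or (value of joint cover_2 above 0.004 m and x of module_2_center in the frame of tip_chute above 0 m and height (world z) of module_2_center above 0.06 m and contact force between the fingers and module_2 below 0.5 N and contact force between tip_tray and module_2 above 0.1 N) or (value of joint cover_3 above 0.004 m and x of module_3_center in the frame of tip_chute above 0 m and height (world z) of module_3_center above 0.06 m and contact force between the fingers and module_3 below 0.5 N and contact force between tip_tray and module_3 above 0.1 N))), for 0.04 s.
At the end, for the whole second after the job is handed in: Every module present lies still inside the covered lane with its cover home (pressed in at least 4 of its 6 mm); the nest sits flat on both pegs (within 3 mm and 0.08 rad); the lever is up (below 0.12 rad) and the tray level (below 0.06 rad) (all of step 1 and x of module_1_center in the frame of tip_chute between 0.14 and 0.34 m and y of module_1_center in the frame of tip_chute between -0.035 and 0.035 m and height (world z) of each of module_1_center, module_2_center, module_3_center below 0.085 m and value of joint each of cover_1, cover_2, cover_3 above 0.004 m and linear speed of each of module_1, module_2, module_3 below 0.02 m/s and x of module_2_center in the frame of tip_chute between 0.14 and 0.34 m and y of module_2_center in the frame of tip_chute between -0.035 and 0.035 m and x of module_3_center in the frame of tip_chute between 0.14 and 0.34 m and y of module_3_center in the frame of tip_chute between -0.035 and 0.035 m and value of joint press_lever below 0.12 rad and value of joint tip_tray below 0.06 rad); the robot touches nothing.
It fails at once if the lever is let fly up (faster than 3.5 rad/s) (velocity of joint press_lever below -3.5 rad/s).
It fails at once if a cover is pushed with the gripper (contact force between the fingers and cover_1 above 8 N or contact force between the fingers and cover_2 above 8 N or contact force between the fingers and cover_3 above 8 N).
It fails at once if a module goes into the lane with its cover standing up ((x of module_1_center in the frame of tip_chute between 0.14 and 0.34 m and y of module_1_center in the frame of tip_chute between -0.035 and 0.035 m and height (world z) of module_1_center below 0.085 m and value of joint cover_1 below 0.004 m) or (x of module_2_center in the frame of tip_chute between 0.14 and 0.34 m and y of module_2_center in the frame of tip_chute between -0.035 and 0.035 m and height (world z) of module_2_center below 0.085 m and value of joint cover_2 below 0.004 m) or (x of module_3_center in the frame of tip_chute between 0.14 and 0.34 m and y of module_3_center in the frame of tip_chute between -0.035 and 0.035 m and height (world z) of module_3_center below 0.085 m and value of joint cover_3 below 0.004 m)).
It fails at once if another thing on the bench is moved more than 3 cm (distance of any of pocket_meter, marker, battery_pack, solder_reel, screwdriver_blue, tape_roll from where it was at the start of the episode above 0.03 m).
Of module_1, module_2, module_3 only 2 to 3 are there at a start; the rules pass over those that are not, and their reading is None.
At some moment in a run one of module_1, module_2, module_3 may be knocked a few centimetres aside while the robot is not near it.
It also fails if it takes over 210 s, if anything falls off the work surface, if the arm or the gripper's body presses on something with over 40 N, if the wrist force passes 120 N, or if a joint passes its speed limit or range.

## Robot

A 6-joint arm with a two-finger parallel gripper is mounted at the origin on a cart in front of the work surface, level with it; the furniture and walls round the work are solid. World frame = base frame: x ahead of the robot, y to its left, z up, the work surface at z = 0. Lengths are in mm, angles in rad, forces in N, time in s.
With the tool pointing down it reaches from about 350 to 775 mm from the base axis. Payload 7.3 kg.
Tool frame: the origin (TCP) lies at the very end of the fingers, on their centre line; the grasp point (between the pads) lies 19 mm behind it (bot.tcp_to_grasp is the distance from the TCP to the grasp point, in mm); z points along the fingers, y is the direction in which the jaws open and shut (so a half turn about z gives the same grasp; the last joint's range is limited). The gripper opens to 92 mm and grips with 3 to 60 N. Pads are 19 mm wide; open, the fingers measure 130 mm over their backs; the gripper's body (75 mm by 190 mm) begins 47 mm behind the grasp point.
Start: joints at [1.185, 0.342, 1.524, -0, 1.275, -0.146], TCP at [124.676, 510.001, 226.741] pointing down, gripper open.
Joint ranges: [-2.53, 2.53], [-0.77, 2.02], [0.04, 2.7], [-1, 4.14], [0.28, 2.66], [-3.11, 3.11]. Speed limits (rad/s): [2.57, 2.57, 3.14, 3.14, 3.14, 3.14].

## Interface

Orientations are given as [roll, pitch, yaw] about the fixed x, y, z axes, in that order (R = Rz(yaw) Ry(pitch) Rx(roll)).
In Python, from plant import bot gives the robot as it stands. The module is installed in compiled form; this text tells all that it offers.
- The arm moves only by the tool carry_out, never from a script. Its argument "motion" is a list of rows, each a list of 5 numbers: the closure, from 0 (fully open) to 1 (shut), then the shift along the tool's x, y, z in mm, then the turn about the tool's z in degrees. In form: [[claw, dx, dy, dz, spin], ...]. A call has 1 to 10 rows; each row is the pose to reach, as a shift and turn from the pose measured when the call began, along the tool's axes at that moment; what a row does not reach only later rows make up. A row lasts 1/8 s, in which the tool goes at most 62.5 mm and 10.7 degrees, less where a joint would pass 70% of its speed; a pose out of reach is approached as far as the arm can. A call with a gripper value outside its range is refused whole. The fingers move at their own pace and stop on an object; the grip force is fixed at half the most. Time passes only in rows, so rows that repeat a pose let the fingers close. It gives the time, the measured TCP pose, the force and the opening at its end, in the units of the state.
- bot.get_obs(): the state, without advancing time (a new reading comes with each control period).
- bot.capture(name): name is "side" or "top" or "wrist"; returns a dict with "color" (480x640x3 uint8, red, green, blue), "depth" (480x640 float32, mm along the optical axis (not along the pixel's ray), 0 where there is no reading), "K" (3x3 intrinsics, pixels), "camera_from_world" (4x4, takes a point from world to camera coordinates). Camera axes: x right, y down, z forward; pixel columns grow to the right and rows downward; lengths in mm; the calibration is good to about 2 mm. A picture is of the moment at which its call begins.
- bot.close_job(): hands the job in, once; it reports no verdict.
The state is a dict: "time": time; "joint_positions": joint angles; "dq": joint speeds; "tau": joint torques, N m; "tool_pos": TCP position; "tcp_rot": TCP orientation; "contact_force": force on the tool from outside, world axes, zero at the start; "moment": the same for the moment, N m; "grip_width": finger opening in mm.
Only numpy, scipy, OpenCV 4.12 (cv2) and the standard library are available. Lean on these libraries where they do the work, as an engineer would, in place of code of your own. Each camera call takes 0.05 s, during which the arm holds its last target.

## Working session

There is one attempt and no reset: what is moved stays moved. The work goes in short steps, Python scripts to look and compute and a tool call to move; the robot and the scene stay as the last step left them, time stands still between calls to the robot, and variables do not carry over. Pictures are saved under pics/ and viewed, and the job is handed in when it is done.

Besides the shell and the picture viewer there is one more tool, called after "Request:" in YAML: its name, and indented under it one key for each argument. carry_out: Moves the arm, as the interface text tells. Its arguments: {"type":"object","properties":{"motion":{"type":"array","items":{"type":"array","items":{"type":"number"}}}},"required":["motion"]}

```bash
ls; mkdir -p pics
cat > h.py <<'E'
import numpy as np, cv2
from plant import bot
from scipy.spatial.transform import Rotation as R
def cap(n,save=None):
    c=bot.capture(n)
    if save: cv2.imwrite('pics/'+save+'.png',c['color'][:,:,::-1])
    return c
def pts(c):
    d=c['depth'];K=c['K'];v,u=np.mgrid[0:480,0:640]
    P=np.stack([(u-K[0,2])/K[0,0]*d,(v-K[1,2])/K[1,1]*d,d],-1)
    T=np.linalg.inv(c['camera_from_world'])
    W=P@T[:3,:3].T+T[:3,3]; W[d==0]=np.nan
    return W
def ray(c,u,v,z):
    K=c['K'];T=np.linalg.inv(c['camera_from_world'])
    d=T[:3,:3]@np.array([(u-K[0,2])/K[0,0],(v-K[1,2])/K[1,1],1]);o=T[:3,3]
    return o+d*(z-o[2])/d[2]
def proj(c,p):
    T=c['camera_from_world'];q=T[:3,:3]@np.array(p)+T[:3,3];q=c['K']@q
    return q[:2]/q[2]
E
python3 - <<'E'
from h import *
for n in ['top','side','wrist']:
    c=cap(n,n+'0'); print(n,c['K'].tolist(),np.linalg.inv(c['camera_from_world'])[:3,3].round(1))
print(bot.get_obs())
E
```

```text
pics
top [[609.1268639693205, 0.0, 325.6813245937205], [0.0, 609.1268639693205, 240.5360184463283], [0.0, 0.0, 1.0]] [  96.7 -171.2 1737.1]
side [[564.6699397249292, 0.0, 322.91074463140006], [0.0, 564.6699397249292, 234.8058889064361], [0.0, 0.0, 1.0]] [-126.5 -383.6 1554.5]
wrist [[347.0007031634185, 0.0, 314.3797635535742], [0.0, 347.0007031634185, 232.03780090739943], [0.0, 0.0, 1.0]] [ 42.1 530.6 384.6]
{'time': 0.15, 'joint_positions': array([ 1.18501307e+00,  3.42547728e-01,  1.52473992e+00,  1.19503134e-05,
        1.27539077e+00, -1.45971993e-01]), 'dq': array([-0.00050125, -0.00138216, -0.00308054,  0.00164313, -0.00048839,
       -0.00032072]), 'tau': array([ 1.72284868e-03, -4.31470835e+01, -2.44354910e+01,  7.19179446e-02,
        5.37127932e-02, -7.15637111e-05]), 'tool_pos': array([124.55344815, 509.72782489, 226.23250251]), 'tcp_rot': array([-3.14052010e+00, -1.69236101e-04,  2.90177782e+00]), 'contact_force': array([-0.07514644,  0.65583628,  0.72919507]), 'moment': array([ 0.04141968, -0.02209123,  0.00327794]), 'grip_width': 92.07297827444319}
```

View pics/top0.png

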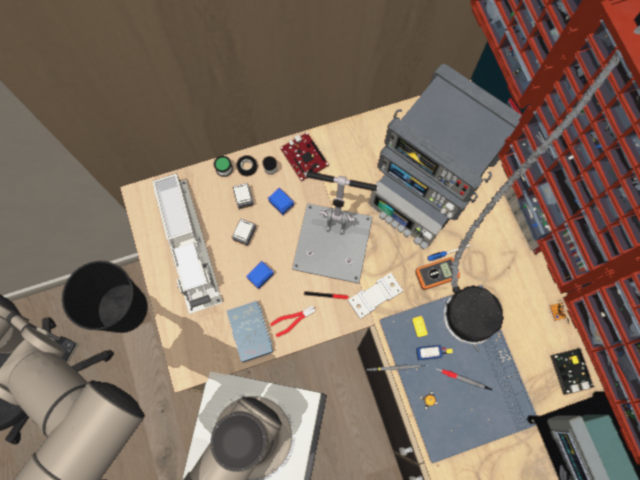

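View pics/side0.png

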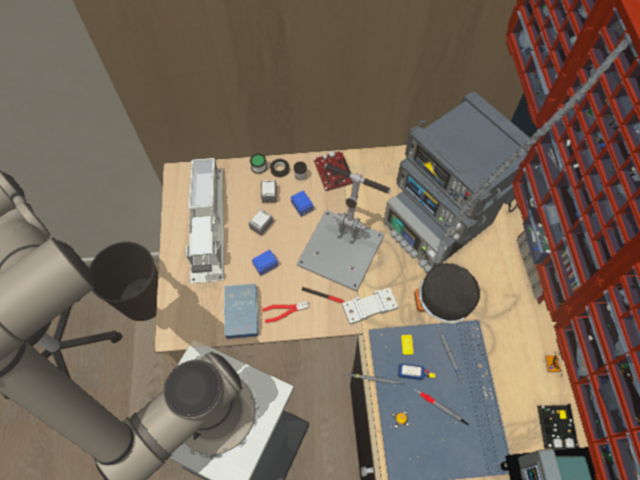

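View pics/wrist0.png

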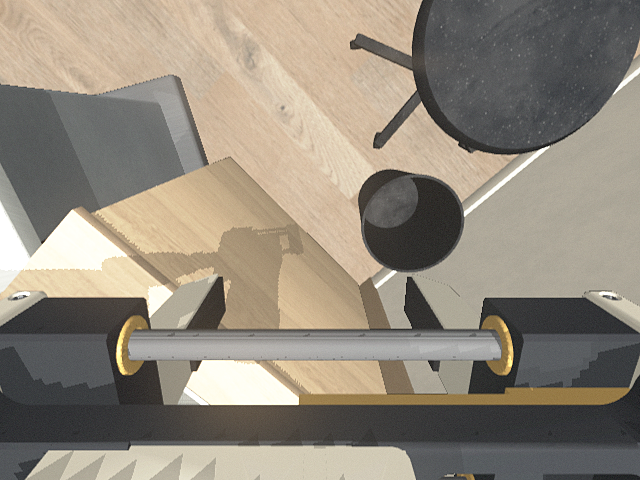

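Run:
```python
from h import *
a=cv2.imread('pics/top0.png')[140:340,130:400]
cv2.imwrite('pics/top0c.png',cv2.resize(a,None,fx=2.9,fy=2.9,interpolation=cv2.INTER_CUBIC))
a=cv2.imread('pics/side0.png')[130:340,150:410]
cv2.imwrite('pics/side0c.png',cv2.resize(a,None,fx=2.8,fy=2.8,interpolation=cv2.INTER_CUBIC))
c=cap('top');W=pts(c)
for n,(u,v) in dict(mA=(243,194),mB=(243,230),blue=(280,201),nest=(376,295),base=(325,265),chuteTop=(170,190),chuteBot=(190,260),lev=(345,188),bench=(220,300)).items(): print(n,W[v,u].round(0),)
```

```text
mA [661. 179.  42.]
mB [553. 153.  42.]
blue [660.  66.  47.]
nest [ 447. -261.   14.]
base [ 504. -100.   17.]
chuteTop [619. 381.  79.]
chuteBot [423. 264. 104.]
lev [ 754. -112.    3.]
bench [346. 176.   5.]
```

View pics/top0c.png

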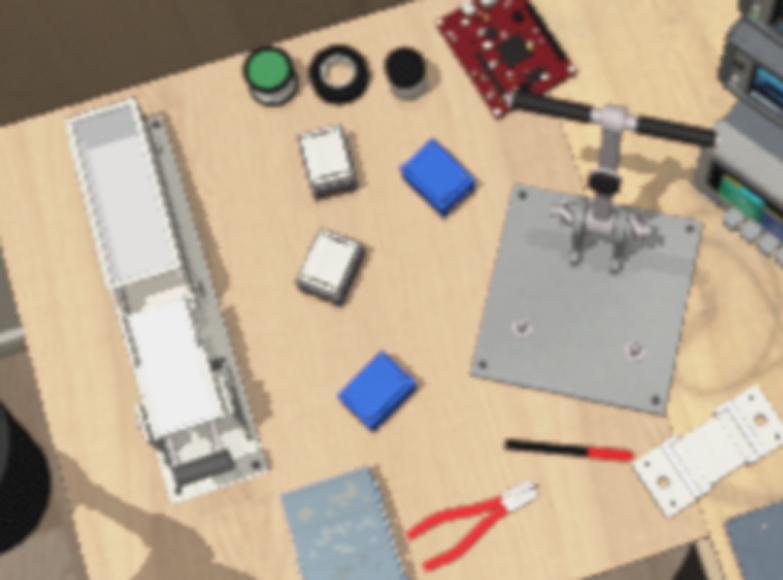

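View pics/side0c.png

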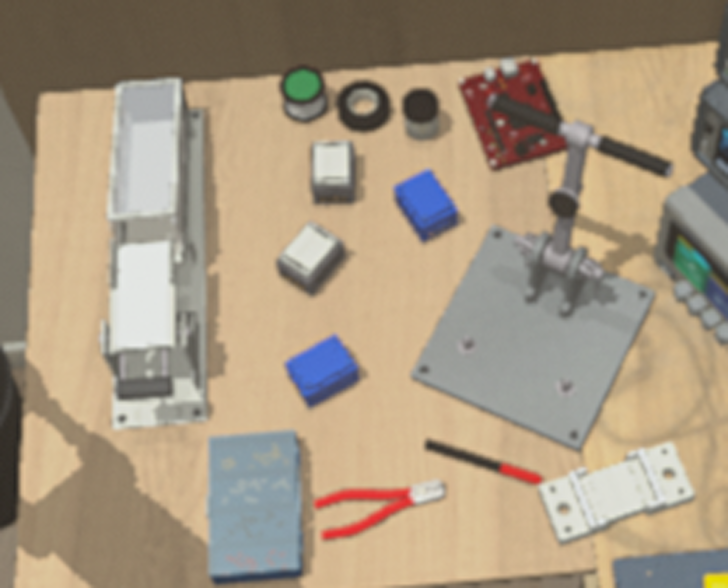

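Run:
```python
from h import *
c=cap('top')
for n,(u,v,z) in dict(p1=(310,252.8,34),p2=(348.6,260.7,34),h1=(392,284.8,16),h2=(358.6,305.9,16),mA=(242,193.5,42),mB=(243.7,230.5,42)).items(): print(n,ray(c,u,v,z).round(1))
w=cap('wrist');o=bot.get_obs()
Tw=np.eye(4);Tw[:3,:3]=R.from_euler('xyz',o['tcp_rot']).as_matrix();Tw[:3,3]=o['tool_pos']
print((w['camera_from_world']@Tw).round(3)); print(np.linalg.inv(w['camera_from_world']@Tw).round(3)); print(Tw.round(3))
```

```text
p1 [526.7 -51.2  34. ]
p2 [ 525.7 -164.9   34. ]
h1 [ 484.8 -300.7   16. ]
h2 [ 405.5 -217.5   16. ]
mA [662.1 181.9  42. ]
mB [552.  150.5  42. ]
[[ 0.00000e+00  1.00000e+00 -1.00000e-03 -7.02000e-01]
 [-9.52000e-01 -0.00000e+00 -3.07000e-01  3.24330e+01]
 [-3.07000e-01  1.00000e-03  9.52000e-01  1.76793e+02]
 [ 0.00000e+00  0.00000e+00  0.00000e+00  1.00000e+00]]
[[ 0.00000e+00 -9.52000e-01 -3.07000e-01  8.51210e+01]
 [ 1.00000e+00 -0.00000e+00  1.00000e-03  5.28000e-01]
 [-1.00000e-03 -3.07000e-01  9.52000e-01 -1.58311e+02]
 [ 0.00000e+00  0.00000e+00  0.00000e+00  1.00000e+00]]
[[-9.71000e-01  2.38000e-01 -0.00000e+00  1.24647e+02]
 [ 2.38000e-01  9.71000e-01 -0.00000e+00  5.09885e+02]
 [ 0.00000e+00 -0.00000e+00 -1.00000e+00  2.26530e+02]
 [ 0.00000e+00  0.00000e+00  0.00000e+00  1.00000e+00]]
```

```bash
cat >> h.py <<'E'
def go(*targets):
    """targets: (x,y,z,yawdeg)-> tool deltas from present pose"""
    o=bot.get_obs();M=R.from_euler('xyz',o['tcp_rot']).as_matrix()
    yaw=np.degrees(np.arctan2(M[1,0],M[0,0]))
    print('t',round(o['time'],2),'tcp',o['tool_pos'].round(1),'yaw',round(yaw,2),'F',o['contact_force'].round(1),'w',round(o['grip_width'],1),'j',o['joint_positions'].round(2))
    for t in targets:
        d=M.T@(np.array(t[:3],float)-o['tool_pos'])
        s=-((t[3]-yaw+180)%360-180)
        print(t,'->',d.round(1),'spin',round(s,2))
E
python3 - <<'E'
from h import *
go((250,455,270,150),(380,340,290,120),(460,180,290,90),(480,60,290,90))
E
```

```text
t 0.3 tcp [124.6 509.9 226.5] yaw 166.26 F [ 0.1  0.4 -0.1] w 91.9 j [ 1.18  0.34  1.52  0.    1.28 -0.15]
(250, 455, 270, 150) -> [-134.8  -23.6  -43.5] spin 16.26
(380, 340, 290, 120) -> [-288.4 -104.4  -63.4] spin 46.26
(460, 180, 290, 90) -> [-404.1 -240.8  -63.4] spin 76.26
(480, 60, 290, 90) -> [-452.  -352.6  -63.4] spin 76.26
```

Request:
carry_out:
  motion:
    - [0, -50, -9, -20, 8]
    - [0, -95, -17, -40, 16]
    - [0, -135, -24, -55, 24]
    - [0, -190, -50, -60, 32]
    - [0, -240, -76, -63, 40]
    - [0, -288, -104, -63, 48]
    - [0, -327, -150, -63, 56]
    - [0, -365, -195, -63, 66]
    - [0, -404, -241, -63, 76]
    - [0, -428, -296, -63, 76]

```text
time: 1.55
tool_pos: [471.0, 118.8, 289.4]
tcp_rot: [3.141, 0.0, 1.573]
contact_force: [0.9, 0.8, -0.1]
grip_width: 92.1
```

Run:
```python
from h import *
cap('wrist','w1'); go((480,-30,290,90),(480,-150,270,90),(445,-330,250,90))
```

```text
t 1.6 tcp [471.8 112.4 289.3] yaw 89.97 F [ 1.6 -4.6  0.8] w 91.7 j [ 0.08  0.22  1.51 -0.01  1.4   0.08]
(480, -30, 290, 90) -> [-142.4    8.3    0. ] spin -0.03
(480, -150, 270, 90) -> [-262.3    8.3   20.6] spin -0.03
(445, -330, 250, 90) -> [-442.2  -26.6   41.6] spin -0.03
```

View pics/w1.png

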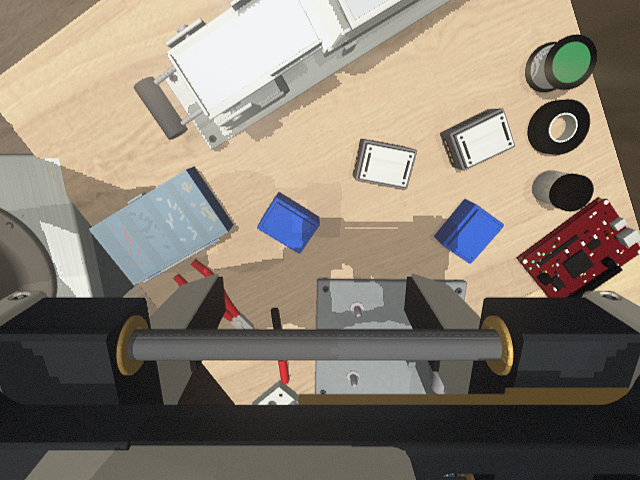

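The view shows two grey modules at (385,162) and (480,138), blue look-alikes at (288,222) and (470,230), the tray with its counterweight at (160,105), and one peg at (358,310). Moving on toward the press and nest.

Request:
carry_out:
  motion:
    - [0, -50, 8, 0, 0]
    - [0, -100, 8, 0, 0]
    - [0, -150, 8, 0, 0]
    - [0, -205, 8, 10, 0]
    - [0, -262, 8, 20, 0]
    - [0, -312, 8, 20, 0]
    - [0, -330, 8, 20, 0]
    - [0, -330, 8, 20, 0]

```text
time: 2.6
tool_pos: [479.6, -218.0, 270.7]
tcp_rot: [-3.141, 0.004, 1.569]
contact_force: [0.2, 0.6, -0.2]
grip_width: 91.9
```

```bash
cat >> h.py <<'E'
import pickle
def capn(n,name):
    c=cap(n,name); pickle.dump(c,open('pics/'+name+'.pkl','wb')); return c
def ld(name): return pickle.load(open('pics/'+name+'.pkl','rb'))
E
python3 - <<'E'
from h import *
capn('wrist','w2'); go((445,-330,250,90))
E
```

```text
t 2.65 tcp [ 479.7 -216.9  270.9] yaw 89.96 F [ 0.3  0.5 -0.5] w 91.5 j [-0.57  0.31  1.44 -0.    1.38 -0.57]
(445, -330, 250, 90) -> [-113.   -34.6   21.3] spin -0.04
```

View pics/w2.png

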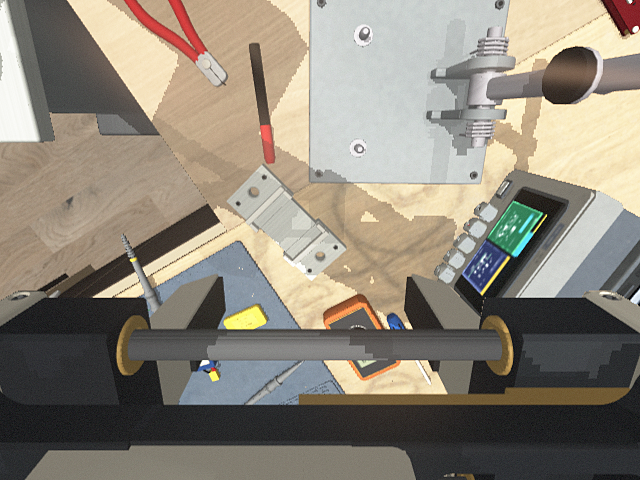

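The pegs are at about (363,35) and (358,148), and the nest holes at about (253,192) and (320,254). The press ears reach forward to about (430,115).

Run:
```python
from h import *
c=ld('w2');W=pts(c)
a=c['color'][:,:,::-1]
b=np.hstack([cv2.resize(a[10:60,330:400],None,fx=5,fy=5,interpolation=cv2.INTER_CUBIC),cv2.resize(a[125:175,325:395],None,fx=5,fy=5,interpolation=cv2.INTER_CUBIC)])
d=np.hstack([cv2.resize(a[165:215,220:290],None,fx=5,fy=5,interpolation=cv2.INTER_CUBIC),cv2.resize(a[230:280,285:355],None,fx=5,fy=5,interpolation=cv2.INTER_CUBIC)])
cv2.imwrite('pics/w2c.png',np.vstack([b,d]))
cv2.imwrite('pics/w2d.png',cv2.resize(a[0:200,400:640],None,fx=3,fy=3,interpolation=cv2.INTER_CUBIC))
for n,(u,v,z) in dict(p1=(363,35,34),p2=(358,148,34),h1=(320,254,16),h2=(253,192,16)).items(): print(n,ray(c,u,v,z).round(1),W[v,u].round(1))
# ear points
s=W[60:160,400:540].reshape(-1,3); s=s[np.isfinite(s[:,0])]
for z0 in range(20,140,10):
    q=s[(s[:,2]>z0)&(s[:,2]<=z0+10)]
    if len(q)>5: print(z0,len(q),np.percentile(q[:,0],[1,50,99]).round(),np.percentile(q[:,1],[1,50,99]).round())
```

```text
p1 [527.7 -52.3  34. ] [528.  -51.8  31.7]
p2 [ 526.8 -163.5   34. ] [ 526.7 -163.5   34.5]
h1 [ 485.4 -296.8   16. ] [ 4.856e+02 -3.031e+02  2.000e-01]
h2 [ 404.3 -216.4   16. ] [ 401.6 -219.5    0.6]
20 113 [604. 607. 651.] [-151.  -92.  -83.]
30 269 [604. 611. 650.] [-133.  -91.  -83.]
40 85 [614. 615. 635.] [-133.  -92.  -84.]
50 100 [614. 615. 660.] [-133.  -92.  -83.]
60 106 [613. 615. 633.] [-133.  -92.  -83.]
70 120 [613. 615. 651.] [-143.  -92.  -83.]
80 295 [614. 620. 650.] [-157. -115.  -84.]
90 1104 [614. 624. 651.] [-157. -121.  -85.]
100 1282 [619. 630. 648.] [-148. -114.  -86.]
110 189 [630. 631. 642.] [-117. -109.  -99.]
120 207 [631. 633. 637.] [-117. -108.  -99.]
130 232 [633. 635. 644.] [-117. -109. -100.]
```

View pics/w2c.png

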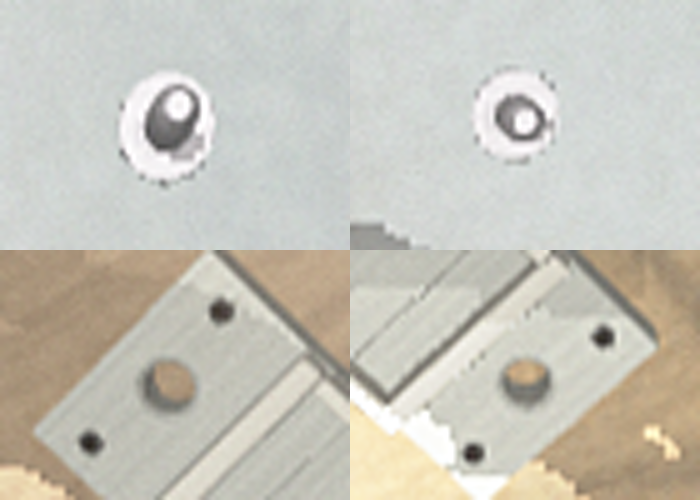

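View pics/w2d.png

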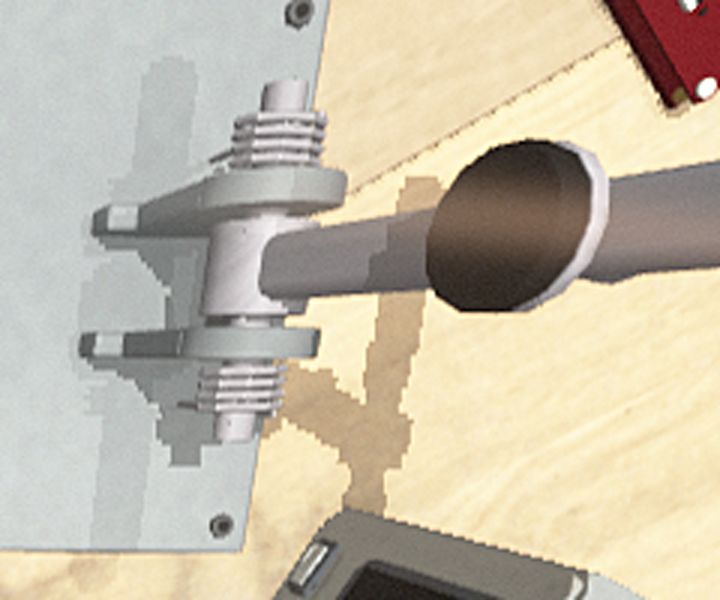

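Run:
```python
from h import *
c=ld('w2');d=c['depth'];W=pts(c)
for n,(u,v,z) in dict(t1=(366,31,34),t2=(359.6,149.4,34),b1=(363.4,35.4,14),b2=(358,148,14),h1=(320.2,256.6,16),h2=(253.9,191.9,16)).items(): print(n,ray(c,u,v,z).round(1))
K=c['K']
X=np.array([[ 0, -.952, -.307,85.1],[1,0,.001,.5],[-.001,-.307,.952,-158.3]])
v,u=np.mgrid[0:480,0:640]
P=np.stack([(u-K[0,2])/K[0,0]*d,(v-K[1,2])/K[1,1]*d,d,np.ones_like(d)],-1)@X.T
for (uu,vv) in [(10,320),(10,360),(10,400),(60,300),(60,390),(110,310),(110,390),(150,350),(200,300),(215,300),(180,380),(300,345),(300,395),(300,420),(300,460),(10,460),(630,460),(630,420),(500,300),(560,390),(420,300),(440,350)]:
    print((uu,vv),P[vv,uu,:3].round(0), d[vv,uu])
```

```text
t1 [530.6 -48.7  34. ]
t2 [ 528.6 -165.    34. ]
b1 [530.7 -48.6  14. ]
b2 [ 529.2 -165.1   14. ]
h1 [ 485.6 -300.4   16. ]
h2 [ 405.4 -216.3   16. ]
(10, 320) [ 37. -76. -82.] 87.19505
(10, 360) [ 32. -70. -90.] 80.79339
(10, 400) [ 28. -64. -99.] 73.89326
(60, 300) [ 38. -70. -72.] 96.139595
(60, 390) [ 23. -61. -90.] 84.24474
(110, 310) [ 39. -52. -80.] 89.14119
(110, 390) [ 23. -49. -90.] 83.99396
(150, 350) [ 29. -41. -83.] 88.59066
(200, 300) [ 13. -48. -28.] 146.58597
(215, 300) [  7. -45. -16.] 159.273
(180, 380) [ -3. -47. -57.] 123.82269
(300, 345) [ 31.  -3. -84.] 87.0708
(300, 395) [ 24.  -3. -93.] 80.75215
(300, 420) [  27.   -2. -103.] 70.32096
(300, 460) [  29.   -2. -113.] 60.411922
(10, 460) [  22.  -59. -108.] 67.38516
(630, 460) [  23.   61. -109.] 66.33556
(630, 420) [  27.   65. -103.] 70.353615
(500, 300) [ 37.  53. -72.] 97.09325
(560, 390) [ 24.  59. -91.] 83.01803
(420, 300) [ 11.  47. -24.] 151.11334
(440, 350) [ 30.  32. -84.] 87.23482
```

Run:
```python
from h import *
o=bot.get_obs();M=R.from_euler('xyz',o['tcp_rot']).as_matrix()
for n in ['side','top']:
    c=capn(n,n+'2');W=pts(c);Q=(W-o['tool_pos'])@M
    m=(abs(Q[...,0])<60)&(abs(Q[...,1])<150)&(Q[...,2]>-200)&(Q[...,2]<0)
    q=Q[m];print(n,len(q))
    for z in range(-200,0,15):
        s=q[(q[:,2]>=z)&(q[:,2]<z+15)]
        if len(s)>3: print(z,len(s),'x',s[:,0].min().round(),s[:,0].max().round(),'y',s[:,1].min().round(),s[:,1].max().round())
a=cv2.imread('pics/side2.png');cv2.imwrite('pics/side2c.png',cv2.resize(a[180:420,200:500],None,fx=2.5,fy=2.5))
```

```text
side 1533
-200 47 x -38.0 21.0 y -41.0 1.0
-185 128 x -36.0 26.0 y -51.0 -0.0
-170 305 x -35.0 39.0 y -54.0 8.0
-155 75 x -34.0 35.0 y -53.0 -28.0
-140 58 x -21.0 24.0 y -53.0 -38.0
-125 227 x -35.0 38.0 y -98.0 -32.0
-110 434 x -35.0 38.0 y -99.0 78.0
-95 180 x -35.0 38.0 y -95.0 79.0
-80 76 x -35.0 36.0 y -90.0 84.0
top 653
-200 15 x 3.0 38.0 y -40.0 -17.0
-185 47 x -33.0 39.0 y -50.0 -15.0
-170 173 x -34.0 39.0 y -51.0 -17.0
-155 19 x -19.0 24.0 y -51.0 -30.0
-140 8 x -19.0 24.0 y -51.0 -49.0
-125 102 x -34.0 28.0 y -95.0 -40.0
-110 216 x -34.0 36.0 y -95.0 -41.0
-95 70 x -34.0 38.0 y -92.0 -31.0
```

View pics/side2c.png

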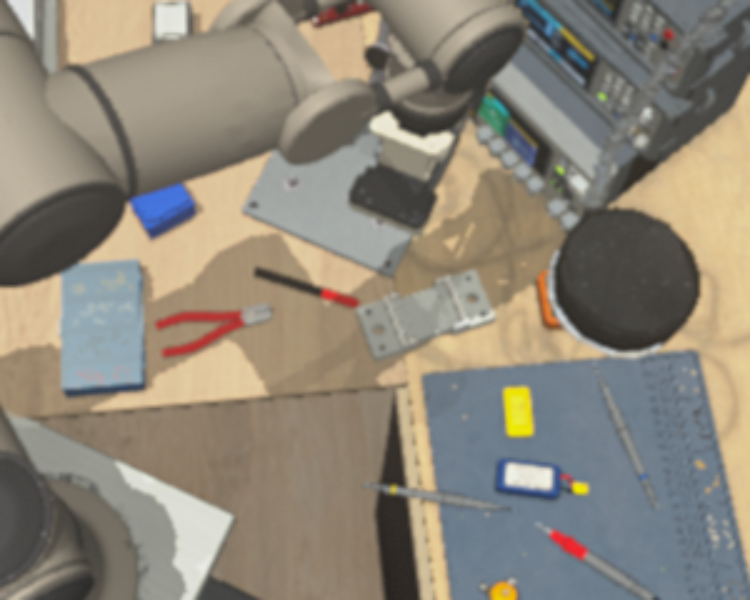

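Run:
```python
from h import *
c=ld('top2');W=pts(c)
for u,v in [(474,313),(455,300),(495,330),(448,272),(470,240),(510,170),(430,170),(420,200),(400,220),(420,230)]: print((u,v),W[v,u].round(0))
w=ld('w2');Ww=pts(w)
# nest height profile across y axis
ctr=np.array([445.5,-258.4]);th=np.radians(133.6);ey=np.array([np.cos(th),np.sin(th)]);ex=np.array([ey[1],-ey[0]])
q=Ww.reshape(-1,3);L=np.c_[(q[:,:2]-ctr)@ex,(q[:,:2]-ctr)@ey,q[:,2]]
for y in range(-80,81,4):
    s=L[(abs(L[:,1]-y)<2)&(abs(L[:,0])<20)]
    if len(s): print(y,len(s),np.percentile(s[:,2],[5,50,95]).round(1))
go((445.5,-258.4,120,223.6))
```

```text
(474, 313) [ 338. -425.  561.]
(455, 300) [ 356. -385.  562.]
(495, 330) [ 314. -470.  558.]
(448, 272) [ 552. -452.   24.]
(470, 240) [ 483. -398.  562.]
(510, 170) [ 763. -518.  322.]
(430, 170) [ 725. -322.  317.]
(420, 200) [ 709. -328.  140.]
(400, 220) [ 474. -248.  630.]
(420, 230) [ 637. -345.   98.]
-80 54 [-1.2  0.5  1.8]
-76 1 [14.9 14.9 14.9]
-72 87 [15.2 16.4 17.6]
-68 92 [15.1 16.4 18. ]
-64 109 [ 1.  16.1 17.5]
-60 91 [-0.2 15.9 17.3]
-56 76 [ 1.4 16.2 17.5]
-52 82 [15.  16.3 17.8]
-48 90 [15.1 16.5 18. ]
-44 45 [15.4 16.4 17.8]
-40 74 [25.9 27.3 28.8]
-36 159 [16.3 26.3 28.4]
-32 96 [15.2 16.5 17.7]
-28 96 [15.5 16.5 18.2]
-24 95 [15.  16.2 17.5]
-20 94 [15.  16.2 17.6]
-16 96 [15.4 16.5 18. ]
-12 98 [15.1 16.4 17.6]
-8 98 [15.3 16.5 17.5]
-4 98 [15.  16.3 17.6]
0 99 [15.4 16.4 17.6]
4 99 [15.  16.5 17.7]
8 101 [15.3 16.4 17.6]
12 98 [15.1 16.4 17.4]
16 103 [15.2 16.4 17.5]
20 97 [14.9 16.3 18. ]
24 103 [15.2 16.5 17.9]
28 98 [15.5 16.6 18. ]
32 269 [ 15.3 283.3 330.1]
36 634 [ 26.9 317.9 335. ]
40 648 [ 24.2 326.4 341.2]
44 253 [ 15.7 329.8 344.8]
48 113 [15.2 16.5 17.6]
52 199 [ 14.   17.4 313.9]
56 736 [ 15.  299.6 316.8]
60 230 [  0.6 292.4 312.6]
64 217 [ 15.1  18.  361.1]
68 455 [ 15.8 360.2 361.2]
72 581 [ 15.8 360.3 361.3]
76 498 [1.000e-01 3.603e+02 3.612e+02]
80 202 [ -0.7   1.8 360.8]
t 2.75 tcp [ 479.8 -216.1  271.2] yaw 90.06 F [-0.4 -0.3  0.1] w 92.1 j [-0.57  0.31  1.44 -0.    1.38 -0.57]
(445.5, -258.4, 120, 223.6) -> [-41.5 -34.4 151.4] spin -133.54
```

Request:
carry_out:
  motion:
    - [0, 0, 0, 0, -10]
    - [0, 0, 0, 0, -20]
    - [0, 0, 0, 0, -30]
    - [0, 0, -10, 0, -40]
    - [0, 0, -10, 0, -50]
    - [0, 0, -10, 0, -60]
    - [0, 0, -10, 0, -70]
    - [0, 0, -10, 0, -80]
    - [0, 0, -10, 0, -90]
    - [0, -5, 0, 0, -100]

```text
time: 4.0
tool_pos: [480.0, -219.3, 271.8]
tcp_rot: [-3.137, -0.0, -2.958]
contact_force: [0.5, -0.4, 0.7]
grip_width: 92.0
```

Request:
carry_out:
  motion:
    - [0, 0, 0, 20, -10]
    - [0, 0, 0, 40, -20]
    - [0, 0, 0, 70, -30]
    - [0, 0, 0, 100, -33.5]
    - [0, 0, 0, 100, -33.5]
    - [0, 0, 0, 100, -33.5]

```text
time: 4.75
tool_pos: [480.8, -219.2, 173.1]
tcp_rot: [-3.136, -0.002, -2.373]
contact_force: [-0.3, -0.2, -0.5]
grip_width: 91.8
```

Run:
```python
from h import *
capn('wrist','w3'); go((445.5,-258.4,80,223.6))
```

```text
t 4.8 tcp [ 480.9 -219.6  173.4] yaw -135.98 F [-0.1  0.  -0.2] w 91.9 j [-0.57  0.39  1.6  -0.    1.14 -2.91]
(445.5, -258.4, 80, 223.6) -> [52.3 -2.7 93.5] spin 0.42
```

View pics/w3.png

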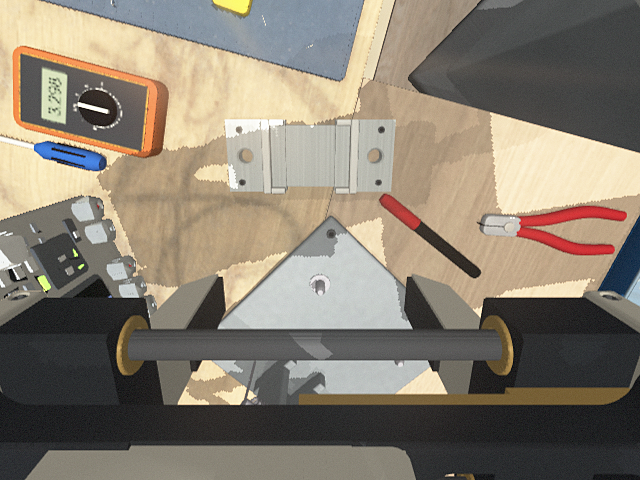

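Run:
```python
from h import *
c=ld('w3');a=c['color'][:,:,::-1]
cv2.imwrite('pics/w3c.png',cv2.resize(a[110:205,215:405],None,fx=4,fy=4,interpolation=cv2.INTER_CUBIC))
```

```text
(no output)
```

View pics/w3c.png

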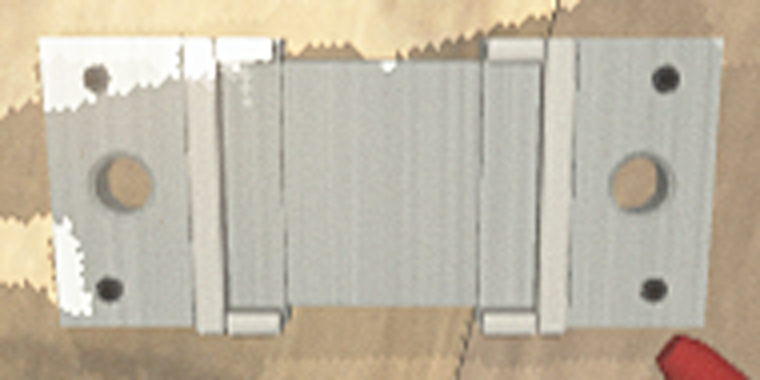

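Run:
```python
from h import *
c=ld('w3')
a=ray(c,245.1,155.2,16);b=ray(c,374.6,155.2,16)
print(a,b,np.hypot(*(a-b)[:2]),(a+b)/2,np.degrees(np.arctan2(*(b-a)[1::-1])))
# left rim outer edge x 184..; right 576 at top z 27 (crop coords)
e1=ray(c,215+188/4,110+185/4,27);e2=ray(c,215+574/4,110+185/4,27);print('rim width',np.hypot(*(e1-e2)[:2]))
m=(a+b)/2
go((m[0],m[1],80,223.6),(m[0],m[1],21,223.6))
```

```text
[ 484.24160426 -300.66461462   16.        ] [ 403.88856477 -217.62331711   16.        ] 115.55287987716649 [ 444.06508452 -259.14396586   16.        ] 134.0574217836356
rim width 83.1813779333846
t 4.8 tcp [ 480.9 -219.6  173.4] yaw -135.98 F [-0.1  0.  -0.2] w 91.9 j [-0.57  0.39  1.6  -0.    1.14 -2.91]
(np.float64(444.0650845160942), np.float64(-259.14396586239695), 80, 223.6) -> [53.8 -2.2 93.5] spin 0.42
(np.float64(444.0650845160942), np.float64(-259.14396586239695), 21, 223.6) -> [ 53.7  -1.9 152.5] spin 0.42
```

Request:
carry_out:
  motion:
    - [0, 27, -1, 30, 0]
    - [0, 53, -2, 60, 0]
    - [0, 53, -2, 90, 0]
    - [0, 53, -2, 115, 0]
    - [0, 53, -2, 125, 0]
    - [0, 53, -2, 125, 0]

```text
time: 5.55
tool_pos: [445.0, -258.7, 49.0]
tcp_rot: [-3.135, -0.002, -2.373]
contact_force: [-0.3, 0.4, 1.0]
grip_width: 91.8
```

Run:
```python
from h import *
capn('wrist','w4'); go((444.5,-259,20,224))
```

```text
t 5.6 tcp [ 445.3 -258.9   49.5] yaw -135.98 F [-0.3  0.1  0.4] w 92.2 j [-0.67  0.54  1.78 -0.    0.82 -3.01]
(444.5, -259, 20, 224) -> [ 0.6  0.7 29.5] spin 0.02
```

View pics/w4.png

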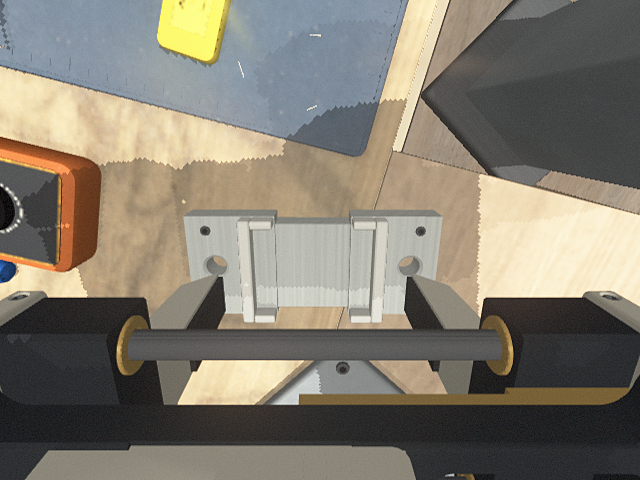

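The fingers straddle the rim evenly: holes at (217,265) and (409,265) against fingertips at 222 and 405. Descending to grip.

Request:
carry_out:
  motion:
    - [0, 0.5, 0.5, 12, 0]
    - [0, 0.5, 0.5, 22, 0]
    - [0, 0.5, 0.5, 29, 0]
    - [0, 0.5, 0.5, 29, 0]
    - [1, 0.5, 0.5, 29, 0]
    - [1, 0.5, 0.5, 29, 0]
    - [1, 0.5, 0.5, 29, 0]
    - [1, 0.5, 0.5, 29, 0]

```text
time: 6.6
tool_pos: [444.9, -259.3, 20.7]
tcp_rot: [-3.133, -0.002, -2.373]
contact_force: [0.4, -1.2, -1.5]
grip_width: 82.6
```

Request:
carry_out:
  motion:
    - [1, 0, 0, -10, 0]
    - [1, 0, 0, -30, 0]
    - [1, 0, 0, -55, 0]
    - [1, 0, 0, -80, 0]
    - [1, 0, 0, -80, 0]
    - [1, 0, 0, -80, 0]

```text
time: 7.35
tool_pos: [443.9, -258.2, 99.9]
tcp_rot: [-3.134, -0.002, -2.373]
contact_force: [-0.8, 0.7, -2.7]
grip_width: 82.0
```

Run:
```python
from h import *
capn('wrist','w5'); go()
```

```text
t 7.4 tcp [ 443.8 -258.1   99.6] yaw -135.98 F [-0.7 -0.4 -2.9] w 82.3 j [-0.67  0.46  1.73 -0.    0.94 -3.01]
```

View pics/w5.png

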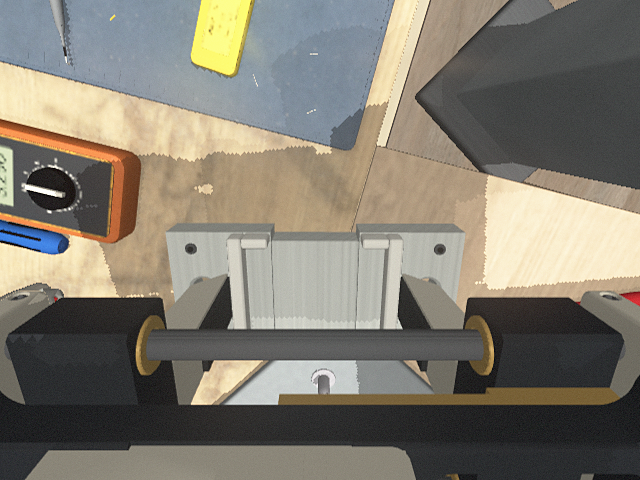

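Run:
```python
from h import *
c=ld('w3')
f=lambda X,Y:(215+(X+.5)/4-.5,110+(Y+.5)/4-.5)
hs=[ray(c,*f(122,182.5),16)[:2],ray(c,*f(640,182.5),16)[:2]]
ds=[ray(c,*f(95,78),16)[:2],ray(c,*f(666,78),16)[:2]]
m=(hs[0]+hs[1])/2;e=(hs[1]-hs[0]);e/=np.hypot(*e);n=np.array([-e[1],e[0]])
print([((d-m)@e,(d-m)@n) for d in ds])
c=ld('w5');W=pts(c);o=bot.get_obs();M=R.from_euler('xyz',o['tcp_rot']).as_matrix()
a=c['color'][:,:,::-1]
cv2.imwrite('pics/w5c.png',cv2.resize(a[215:335,155:475],None,fx=2.4,fy=2.4,interpolation=cv2.INTER_CUBIC))
for u,v in [(190,248),(440,249)]:
    p=ray(c,u,v,o['tool_pos'][2]-4.7); print('dot tool',(M.T@(p-o['tool_pos'])).round(2))
for u,v in [(180,240),(215,240),(260,260),(310,240),(310,300),(340,310),(410,240),(450,245),(205,232),(250,240),(395,240)]: print((u,v),(M.T@(W[v,u]-o['tool_pos'])).round(1))
```

```text
[(np.float64(-62.30300233750861), np.float64(22.37608402070541)), (np.float64(62.26605045413936), np.float64(22.33200863209885))]
dot tool [ 22.38 -61.11   5.14]
dot tool [22.18 64.61  4.33]
(180, 240) [ 27.  -65.3   4.3]
(215, 240) [ 27.  -47.8   4.1]
(260, 260) [ 16.6 -25.8   3.3]
(310, 240) [26.6 -0.6  5.2]
(310, 300) [-6.2 -0.7  3.6]
(340, 310) [-12.4  15.2   4.1]
(410, 240) [27.2 49.   3.8]
(450, 245) [24.9 68.7  2.8]
(205, 232) [ 30.9 -52.7   5.1]
(250, 240) [ 30.8 -28.3  -6.7]
(395, 240) [30.8 39.  -6.6]
```

Run:
```python
from h import *
c=ld('w3');a=c['color'][:,:,::-1]
cv2.imwrite('pics/w3d.png',cv2.resize(a[265:305,290:350],None,fx=10,fy=10,interpolation=cv2.INTER_CUBIC))
c=capn('wrist','w6');a=c['color'][:,:,::-1]
cv2.imwrite('pics/w6d.png',cv2.resize(a[360:400,290:350],None,fx=10,fy=10,interpolation=cv2.INTER_CUBIC))
b=ld('top2')['color'][:,:,::-1]
```

```text
(no output)
```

View pics/w3d.png

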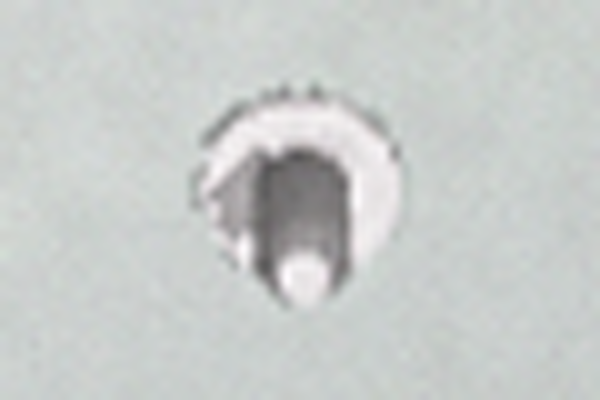

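View pics/w6d.png

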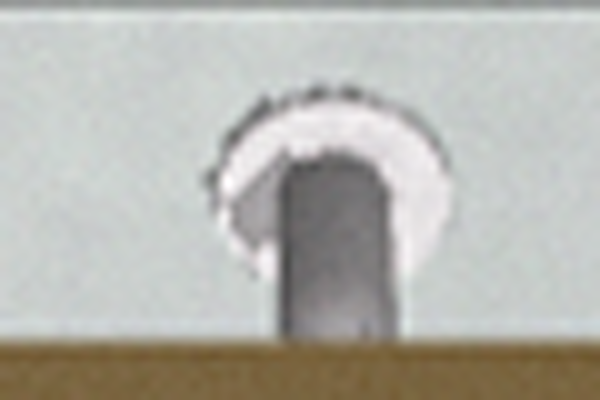

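Run:
```python
from h import *
c=ld('w3'); print('w3 p2',ray(c,319.6,282.9,14).round(1),ray(c,320.0,292.0,34).round(1))
c=ld('w6'); print('w6 p2 ring',ray(c,290+333/10,360+188/10,14).round(1))
c=ld('top2');a=c['color'][:,:,::-1]
a=cv2.imread('pics/top0.png')
cv2.imwrite('pics/t0p.png',cv2.resize(a[235:275,295:365],None,fx=10,fy=10,interpolation=cv2.INTER_CUBIC))
```

```text
w3 p2 [ 528.5 -164.5   14. ] [ 528.2 -164.5   34. ]
w6 p2 ring [ 528.8 -163.7   14. ]
```

View pics/t0p.png

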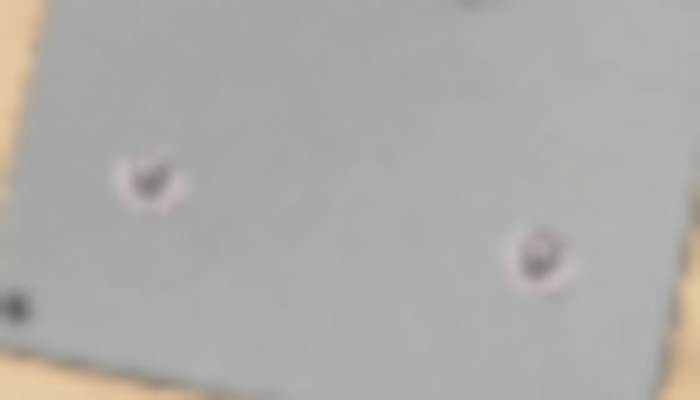

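View pics/w5c.png

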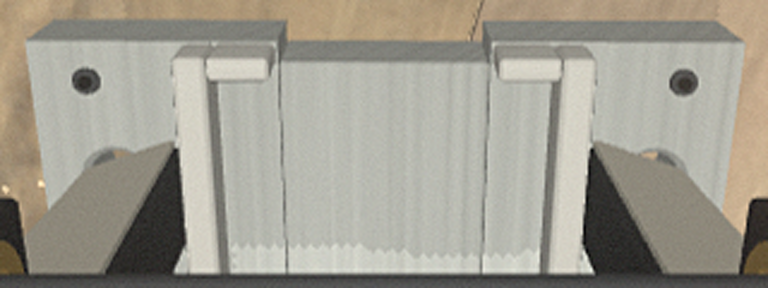

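Run:
```python
from h import *
go((529.4,-107.8,70,179.2))
```

```text
t 7.45 tcp [ 443.8 -258.2   99.5] yaw -135.98 F [-0.3  0.6 -3.2] w 82.8 j [-0.67  0.46  1.73 -0.    0.94 -3.01]
(529.4, -107.8, 70, 179.2) -> [-166.1   48.9   28.9] spin 44.82
```

Request:
carry_out:
  motion:
    - [1, -25, 7, 0, 7]
    - [1, -50, 15, 0, 14]
    - [1, -80, 23, 0, 21]
    - [1, -110, 32, 0, 28]
    - [1, -140, 41, 0, 35]
    - [1, -160, 47, 0, 42]
    - [1, -166, 49, 0, 45]
    - [1, -166, 49, 15, 45]
    - [1, -166, 49, 29, 45]
    - [1, -166, 49, 29, 45]

```text
time: 8.7
tool_pos: [527.7, -107.7, 67.7]
tcp_rot: [-3.137, -0.001, 3.124]
contact_force: [-0.1, -1.6, -3.0]
grip_width: 82.6
```

Run:
```python
from h import *
capn('wrist','w7'); go((529.4,-107.8,55,179.2));capn('side','s7')
a=cv2.imread('pics/s7.png');cv2.imwrite('pics/s7c.png',cv2.resize(a[180:300,280:430],None,fx=4,fy=4,interpolation=cv2.INTER_CUBIC))
```

```text
t 8.75 tcp [ 528.4 -108.    68.7] yaw 179.0 F [ 0.5 -0.1 -2. ] w 82.3 j [-0.34  0.54  1.69 -0.01  0.91 -1.89]
(529.4, -107.8, 55, 179.2) -> [-1.   0.2 13.7] spin -0.2
```

View pics/w7.png

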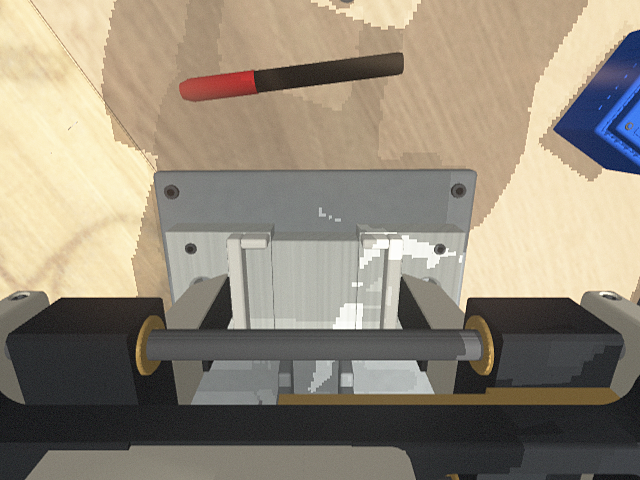

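View pics/s7c.png

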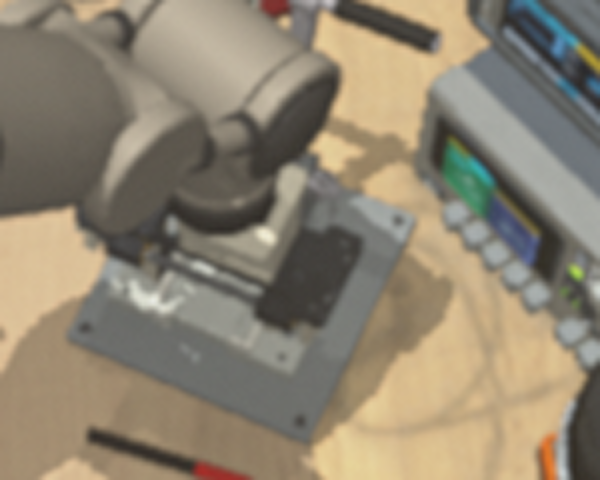

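Run:
```python
from h import *
c=ld('w7')
for u in (170,315,460): print(ray(c,u,170.5,14).round(1))
for u,v in [(172,192),(459,190.5)]: print(ray(c,u,v,14).round(1))
```

```text
[ 470.4 -193.7   14. ]
[ 471.9 -105.5   14. ]
[473.4 -17.5  14. ]
[ 483.7 -194.4   14. ]
[485.7 -16.8  14. ]
```

Request:
carry_out:
  motion:
    - [1, -0.8, 0.7, 5, -0.2]
    - [1, -0.8, 0.7, 9, -0.2]
    - [1, -0.8, 0.7, 12, -0.2]
    - [1, -0.8, 0.7, 15, -0.2]
    - [1, -0.8, 0.7, 18, -0.2]
    - [1, -0.8, 0.7, 18, -0.2]

```text
time: 9.55
tool_pos: [529.6, -107.4, 51.1]
tcp_rot: [-3.136, 0.002, 3.128]
contact_force: [-0.4, -0.2, -2.7]
grip_width: 82.3
```

Request:
carry_out:
  motion:
    - [1, 0, 0, 3, 0]
    - [1, 0, 0, 6, 0]
    - [1, 0, 0, 9, 0]
    - [1, 0, 0, 11, 0]
    - [1, 0, 0, 11, 0]

```text
time: 10.18
tool_pos: [529.6, -107.5, 40.0]
tcp_rot: [-3.136, 0.001, 3.128]
contact_force: [-0.1, 0.2, -2.5]
grip_width: 82.1
```

Request:
carry_out:
  motion:
    - [1, 0, 0, 2, 0]
    - [1, 0, 0, 4, 0]
    - [1, 0, 0, 5.5, 0]
    - [1, 0, 0, 5.5, 0]

```text
time: 10.68
tool_pos: [529.6, -107.5, 34.8]
tcp_rot: [-3.136, 0.002, 3.128]
contact_force: [-1.6, 0.9, 1.4]
grip_width: 82.7
```

Contact with the base. Releasing and lifting.

Request:
carry_out:
  motion:
    - [0, 0, 0, 0, 0]
    - [0, 0, 0, 0, 0]
    - [0, 0, 0, 0, 0]
    - [0, 0, 0, -5, 0]
    - [0, 0, 0, -25, 0]
    - [0, 0, 0, -60, 0]
    - [0, 0, 0, -100, 0]
    - [0, 10, 0, -150, 0]
    - [0, 15, 0, -200, 0]
    - [0, 15, 0, -200, 0]

```text
time: 11.92
tool_pos: [516.0, -106.8, 239.3]
tcp_rot: [-3.133, 0.01, 3.128]
contact_force: [0.0, 0.3, 0.5]
grip_width: 91.9
```

Run:
```python
from h import *
c=capn('wrist','w8'); go();c=capn('side','s8')
a=cv2.imread('pics/s8.png');cv2.imwrite('pics/s8c.png',cv2.resize(a[180:300,280:430],None,fx=4,fy=4,interpolation=cv2.INTER_CUBIC))
```

```text
t 11.97 tcp [ 514.9 -106.4  236.7] yaw 179.2 F [ 0.6  0.1 -1.1] w 91.9 j [-0.35  0.33  1.51 -0.    1.29 -1.9 ]
```

View pics/w8.png

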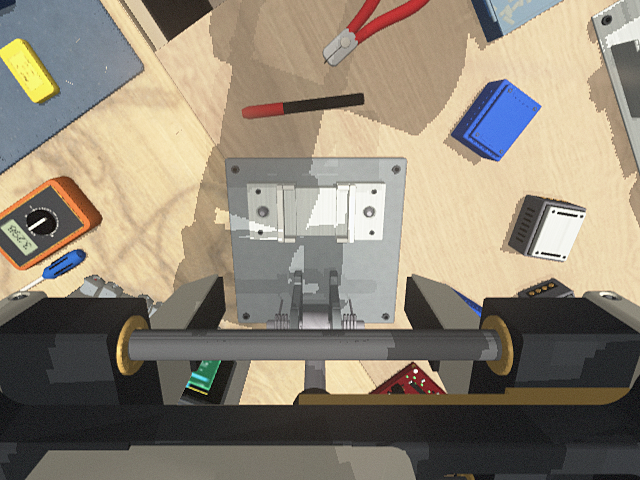

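Run:
```python
from h import *
c=ld('w8');W=pts(c)
for u,v in [(255,220),(375,220),(315,190),(315,230),(290,215),(342,215),(263,211),(369,211)]: print((u,v),W[v,u].round(1))
print(ray(c,263,211,33).round(1),ray(c,369,211,33).round(1))
go((465,-60,260,140),(450,120,290,90))
```

```text
(255, 220) [ 537.  -172.9   30.8]
(375, 220) [538.4 -41.   31.3]
(315, 190) [ 504.3 -106.4   30.9]
(315, 230) [ 549.5 -107.    30.2]
(290, 215) [ 532.  -134.2   29.9]
(342, 215) [532.5 -77.2  30.4]
(263, 211) [ 526.3 -163.1   32.8]
(369, 211) [527.7 -48.1  32.6]
[ 526.3 -163.1   33. ] [527.6 -48.2  33. ]
t 12.03 tcp [ 514.2 -106.1  234.9] yaw 179.2 F [-0.6  0.6 -0.3] w 92.0 j [-0.35  0.33  1.51 -0.    1.29 -1.9 ]
(465, -60, 260, 140) -> [ 49.8  45.3 -25.4] spin 39.2
(450, 120, 290, 90) -> [ 67.2 224.9 -56.5] spin 89.2
```

Nest lies flat at height 30–31 mm with both pegs through the holes. Next, the modules and tray.

Request:
carry_out:
  motion:
    - [0, 25, 10, -12, 10]
    - [0, 50, 25, -25, 20]
    - [0, 55, 50, -30, 30]
    - [0, 60, 75, -40, 40]
    - [0, 67, 105, -45, 50]
    - [0, 67, 135, -50, 60]
    - [0, 67, 165, -55, 70]
    - [0, 67, 195, -56, 80]
    - [0, 67, 225, -56, 89.2]
    - [0, 67, 225, -56, 89.2]

```text
time: 13.28
tool_pos: [449.5, 121.5, 287.7]
tcp_rot: [-3.14, 0.006, 1.573]
contact_force: [-0.3, -0.8, -0.2]
grip_width: 92.1
```

Run:
```python
from h import *
c=capn('wrist','w9'); go()
```

```text
t 13.32 tcp [449.6 120.5 287.9] yaw 90.22 F [ 1.2  0.6 -0.1] w 91.7 j [ 0.1   0.19  1.56 -0.01  1.39  0.1 ]
```

View pics/w9.png

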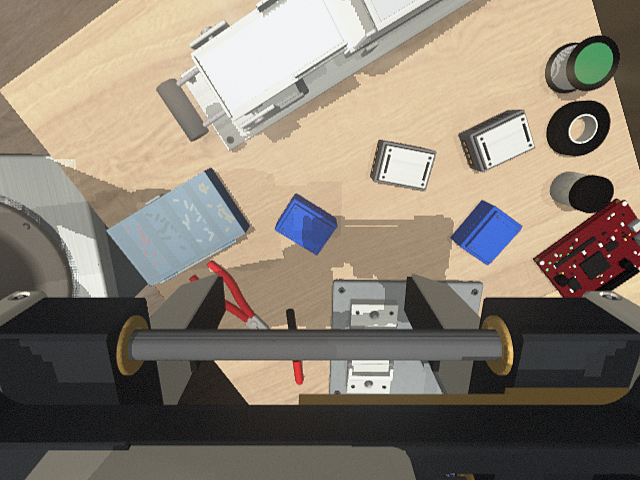

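```bash
cat >> h.py <<'E'
def covers(c,zt,box,thr=185,amin=300):
    """bright covers: returns center, long-axis angle, sizes in world at height zt"""
    x0,y0,x1,y1=box
    g=c['color'][y0:y1,x0:x1].astype(int); m=((g.min(2)>thr)&(g.max(2)-g.min(2)<25)).astype(np.uint8)
    m=cv2.morphologyEx(m,cv2.MORPH_CLOSE,np.ones((5,5)));m=cv2.morphologyEx(m,cv2.MORPH_OPEN,np.ones((3,3)))
    cs,_=cv2.findContours(m,cv2.RETR_EXTERNAL,cv2.CHAIN_APPROX_NONE);out=[]
    for k in cs:
        if cv2.contourArea(k)<amin: continue
        w=np.array([ray(c,u+x0,v+y0,zt)[:2] for u,v in k[:,0]],np.float32)
        (cx,cy),(a,b),ang=cv2.minAreaRect(w)
        if a<b: a,b,ang=b,a,ang+90
        uv=k[:,0].mean(0)+[x0,y0]
        out.append((uv.round(),round(cx,1),round(cy,1),round(a,1),round(b,1),round(ang%180,1)))
    return out
E
python3 - <<'E'
from h import *
c=ld('w9');W=pts(c)
for r in covers(c,42.5,(360,100,545,210)): print(r)
for u,v in [(405,165),(497,140),(480,160)]: print(W[v,u].round(1))
a=c['color'][:,:,::-1]
cv2.imwrite('pics/w9c.png',cv2.resize(a[0:160,150:450],None,fx=2.6,fy=2.6,interpolation=cv2.INTER_CUBIC))
cv2.imwrite('pics/w9d.png',cv2.resize(a[95:215,350:560],None,fx=3.5,fy=3.5,interpolation=cv2.INTER_CUBIC))
E
```

```text
(array([406., 166.]), 553.2, 154.1, 55.1, 38.7, 169.5)
(array([505., 141.]), 662.5, 182.7, 55.1, 39.6, 26.6)
[551.8 156.4  43.4]
[652.3 184.5  44. ]
[639.8 161.6  37.2]
```

View pics/w9c.png

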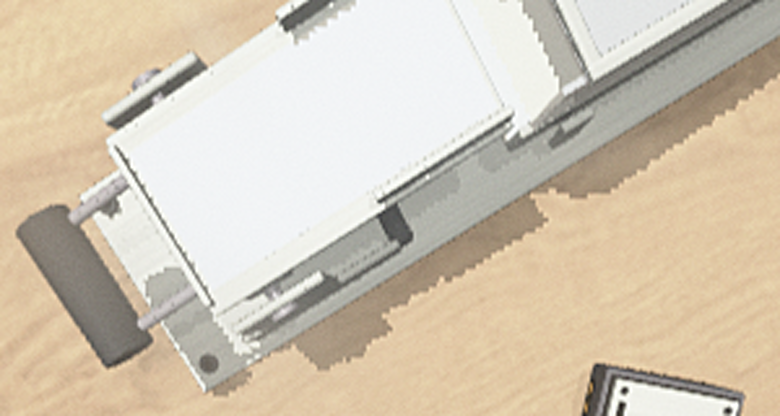

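View pics/w9d.png

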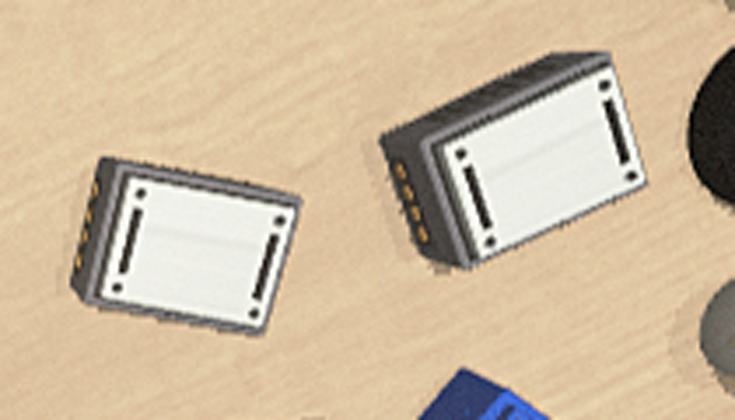

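Run:
```python
from h import *
c=ld('w9');W=pts(c)
for n,(u,v,z) in dict(rl=(193.1,55.8,98),rr=(230.8,116.5,98),ws=(294.2,75,113),fr=(346.2,41.5,98)).items(): print(n,ray(c,u,v,z).round(1),W[int(v),int(u)].round(1))
for u,v in [(230,70),(260,60),(300,40),(320,20),(250,80)]: print(W[v,u].round(1))
```

```text
rl [337.9 260.4  98. ] [337.8 261.1  97.9]
rr [368.2 208.4  98. ] [368.7 208.8 103.3]
ws [429.9 243.1 113. ] [429.8 243.  113.3]
fr [476.  272.3  98. ] [474.5 269.7 113.6]
[370.5 248.7  98.2]
[398.3 257.   98.6]
[434.7 273.5  97.1]
[452.4 288.7  99.5]
[388.5 240.3  99.4]
```

Run:
```python
from h import *
go((553,154,120,169.5))
```

```text
t 13.32 tcp [449.6 120.5 287.9] yaw 90.22 F [ 1.2  0.6 -0.1] w 91.7 j [ 0.1   0.19  1.56 -0.01  1.39  0.1 ]
(553, 154, 120, 169.5) -> [ 34.2 103.8 167.6] spin -79.28
```

Request:
carry_out:
  motion:
    - [0, 5, 15, 10, -10]
    - [0, 10, 30, 30, -20]
    - [0, 15, 45, 50, -30]
    - [0, 20, 60, 75, -40]
    - [0, 25, 75, 100, -50]
    - [0, 30, 90, 125, -60]
    - [0, 34, 104, 150, -70]
    - [0, 34, 104, 168, -79.3]
    - [0, 34, 104, 168, -79.3]
    - [0, 34, 104, 168, -79.3]

```text
time: 14.58
tool_pos: [553.5, 153.2, 120.0]
tcp_rot: [-3.135, 0.0, 2.956]
contact_force: [0.4, -0.1, 1.3]
grip_width: 91.7
```

Run:
```python
from h import *
c=capn('wrist','w10'); go((553,154,14,169.5))
for r in covers(c,42.5,(230,150,400,330)): print(r)
```

```text
t 14.62 tcp [553.6 153.4 120.4] yaw 169.39 F [ 0.6 -0.1 -0.6] w 91.7 j [ 0.14  0.53  1.53 -0.01  1.08 -1.24]
(553, 154, 14, 169.5) -> [  0.8   1.1 106.4] spin -0.11
(array([314., 231.]), 544.4, 155.4, 39.2, 37.5, 79.4)
```

View pics/w10.png

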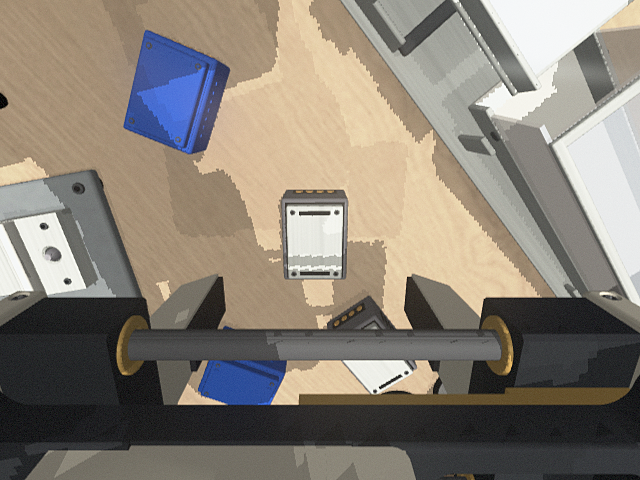

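Run:
```python
from h import *
c=ld('w10')
p=ray(c,316.2,241,42.5);print(p.round(1));go((p[0],p[1],14,169.5))
```

```text
[551.6 155.4  42.5]
t 14.62 tcp [553.6 153.4 120.4] yaw 169.39 F [ 0.6 -0.1 -0.6] w 91.7 j [ 0.14  0.53  1.53 -0.01  1.08 -1.24]
(np.float64(551.6347439924507), np.float64(155.3618152957033), 14, 169.5) -> [  2.4   2.2 106.4] spin -0.11
```

Request:
carry_out:
  motion:
    - [0, 1.6, 1.6, 30, 0]
    - [0, 1.6, 1.6, 60, 0]
    - [0, 1.6, 1.6, 85, 0]
    - [0, 1.6, 1.6, 100, 0]
    - [0, 1.6, 1.6, 106, 0]
    - [0, 1.6, 1.6, 106, 0]
    - [1, 1.6, 1.6, 106, 0]
    - [1, 1.6, 1.6, 106, 0]
    - [1, 1.6, 1.6, 106, 0]
    - [1, 1.6, 1.6, 106, 0]

```text
time: 15.88
tool_pos: [552.4, 154.7, 14.5]
tcp_rot: [-3.136, 0.001, 2.956]
contact_force: [0.2, 0.5, -0.9]
grip_width: 56.3
```

Request:
carry_out:
  motion:
    - [1, 0, 0, 0, 0]
    - [1, 0, 0, 0, 0]
    - [1, 0, 0, 0, 0]
    - [1, 0, 0, 0, 0]

```text
time: 16.38
tool_pos: [552.4, 154.5, 14.5]
tcp_rot: [-3.135, 0.001, 2.956]
contact_force: [-1.1, -0.8, 1.7]
grip_width: 48.0
```

Gripped at 48 mm. Lifting straight up.

Request:
carry_out:
  motion:
    - [1, 0, 0, -15, 0]
    - [1, 0, 0, -40, 0]
    - [1, 0, 0, -80, 0]
    - [1, 0, 0, -120, 0]
    - [1, 0, 0, -120, 0]

```text
time: 17.0
tool_pos: [554.5, 155.8, 138.7]
tcp_rot: [-3.138, 0.009, 2.957]
contact_force: [-0.1, 0.2, -2.2]
grip_width: 47.9
```

Run:
```python
from h import *
c=capn('wrist','w11')
go((480,0,140,130),(529,-106,110,89.2))
```

```text
t 17.05 tcp [553.1 155.6 136.4] yaw 169.39 F [ 0.1  0.3 -3.1] w 47.7 j [ 0.14  0.51  1.51 -0.01  1.11 -1.24]
(480, 0, 140, 130) -> [  43.2 -166.4   -3. ] spin 39.39
(529, -106, 110, 89.2) -> [ -24.4 -261.4   27.7] spin 80.19
```

View pics/w11.png

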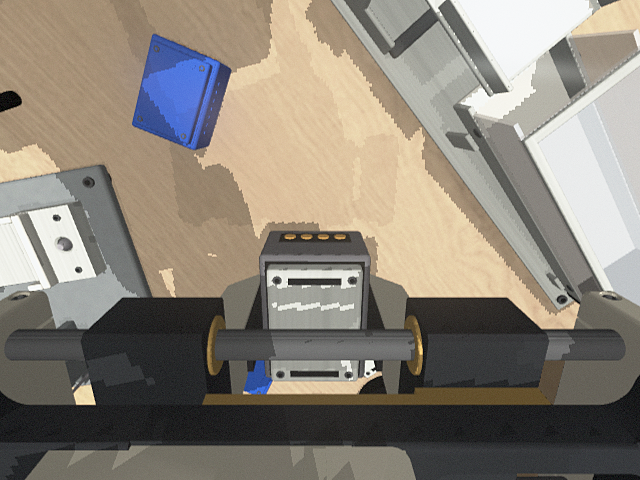

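Run:
```python
from h import *
c=ld('w11');o=bot.get_obs();M=R.from_euler('xyz',o['tcp_rot']).as_matrix()
cv2.imwrite('pics/w11c.png',cv2.resize(c['color'][220:400,230:400,::-1],None,fx=3.3,fy=3.3,interpolation=cv2.INTER_CUBIC))
for u,v in [(266,265),(362,265),(268,381),(360,381)]:
    print((M.T@(ray(c,u,v,o['tool_pos'][2]+28)-o['tool_pos'])).round(1))
```

```text
[ 26.7 -18.8 -28. ]
[ 26.8  21.  -28.2]
[-32.3 -20.4 -27.8]
[-32.2  22.6 -28. ]
```

View pics/w11c.png

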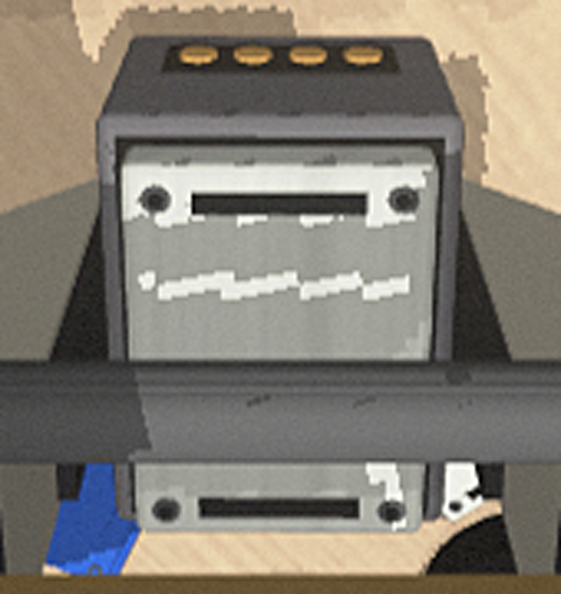

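Run:
```python
from h import *
c=ld('w11');o=bot.get_obs();M=R.from_euler('xyz',o['tcp_rot']).as_matrix();W=pts(c)
for v in list(range(228,330,3))+list(range(360,392,2)):
    print(v,(M.T@(W[v,300]-o['tool_pos'])).round(1),end=' ; ')
c=ld('w10');print()
W=pts(c)
for v in range(180,290,4): print(v,W[v,330].round(1),end=' ; ')
```

```text
228 [ -8.5 -11.1 135.3] ; 231 [29.3 -6.   9.6] ; 234 [30.5 -5.7  1.1] ; 237 [30.1 -5.6 -2.3] ; 240 [30.3 -5.4 -7. ] ; 243 [29.3 -5.4 -8.3] ; 246 [ 29.4  -5.2 -12.7] ; 249 [ 29.2  -5.1 -16. ] ; 252 [ 29.5  -4.9 -20.5] ; 255 [ 29.2  -4.8 -23.1] ; 258 [ 28.2  -4.8 -23.9] ; 261 [ 27.3  -4.8 -25.2] ; 264 [ 25.9  -4.8 -25.2] ; 267 [ 25.4  -4.7 -27.2] ; 270 [ 25.3  -4.6 -30. ] ; 273 [ 24.5  -4.6 -31.1] ; 276 [ 22.8  -4.6 -30.4] ; 279 [ 21.6  -4.6 -30.8] ; 282 [ 20.5  -4.6 -31.3] ; 285 [ 18.9  -4.7 -30.8] ; 288 [ 17.9  -4.7 -31.5] ; 291 [ 16.4  -4.7 -31.3] ; 294 [ 14.7  -4.7 -30.7] ; 297 [ 13.4  -4.7 -30.9] ; 300 [ 12.7  -4.7 -32. ] ; 303 [ 10.4  -4.8 -30.6] ; 306 [  9.1  -4.8 -30.7] ; 309 [  7.   -4.9 -29.6] ; 312 [  5.8  -4.9 -30.1] ; 315 [  4.5  -4.9 -30.3] ; 318 [  3.4  -4.9 -30.9] ; 321 [  1.2  -4.9 -29.8] ; 324 [ -0.1  -4.9 -30.1] ; 327 [ -1.   -4.9 -31. ] ; 360 [ 24.8  -2.6 -85.1] ; 362 [-18.7  -5.1 -31.5] ; 364 [-19.5  -5.1 -31.8] ; 366 [-22.   -5.2 -30.1] ; 368 [-22.7  -5.2 -30.6] ; 370 [-23.8  -5.2 -30.5] ; 372 [-23.4  -5.2 -32.3] ; 374 [-26.1  -5.3 -30.4] ; 376 [-27.7  -5.3 -29.9]
[... 267 characters left out ...]
 188 [5.236e+02 1.719e+02 1.000e-01] ; 192 [523.4 171.3  17.1] ; 196 [524.2 170.8  27.6] ; 200 [525.3 170.3  35.6] ; 204 [528.1 169.8  36. ] ; 208 [529.4 169.3  42.5] ; 212 [532.  168.8  43.2] ; 216 [535.  168.3  43. ] ; 220 [537.4 167.8  44.5] ; 224 [540.7 167.3  43. ] ; 228 [543.4 166.8  43.6] ; 232 [546.6 166.3  42.9] ; 236 [549.7 165.8  42.7] ; 240 [552.3 165.3  43.7] ; 244 [555.7 164.7  42.6] ; 248 [558.5 164.2  43.2] ; 252 [561.8 163.7  42.5] ; 256 [564.7 163.2  42.9] ; 260 [567.8 162.6  43. ] ; 264 [571.1 162.1  42.6] ; 268 [574.4 161.5  42.2] ; 272 [577.3 161.   43. ] ; 276 [580.4 160.4  43.1] ; 280 [604.4 157.9   0. ] ; 284 [6.081e+02 1.573e+02 3.000e-01] ; 288 [611.5 156.6   1.1] ;
```

Request:
carry_out:
  motion:
    - [1, 10, -30, 0, 10]
    - [1, 20, -60, 0, 20]
    - [1, 30, -95, 0, 30]
    - [1, 25, -130, 0, 40]
    - [1, 15, -165, 0, 50]
    - [1, 0, -200, 0, 60]
    - [1, -12, -235, 0, 70]
    - [1, -24, -259, 0, 80.2]
    - [1, -24, -261, 0, 80.2]
    - [1, -24, -261, 0, 80.2]

```text
time: 18.3
tool_pos: [527.7, -104.7, 136.8]
tcp_rot: [3.14, 0.004, 1.559]
contact_force: [0.4, 0.2, -2.1]
grip_width: 47.5
```

Run:
```python
from h import *
c=capn('wrist','w12')
go((528.5,-105.3,90,89.2))
```

```text
t 18.35 tcp [ 527.8 -104.4  137. ] yaw 89.33 F [ 1.   0.6 -1.3] w 47.4 j [-0.34  0.45  1.62 -0.    1.07 -0.32]
(528.5, -105.3, 90, 89.2) -> [-0.7  0.6 47. ] spin 0.13
```

View pics/w12.png

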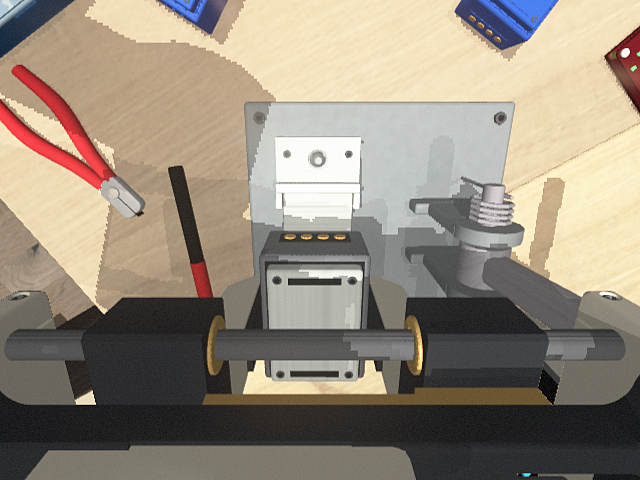

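Request:
carry_out:
  motion:
    - [1, -0.5, 0.6, 20, 0]
    - [1, -0.7, 0.6, 40, 0]
    - [1, -0.7, 0.6, 62, 0]
    - [1, -0.7, 0.6, 62, 0]
    - [1, -0.7, 0.6, 62, 0]

```text
time: 18.98
tool_pos: [528.9, -104.9, 75.8]
tcp_rot: [3.139, 0.005, 1.561]
contact_force: [-0.1, 0.3, -2.1]
grip_width: 48.0
```

Run:
```python
from h import *
c=capn('wrist','w13')
go((528.5,-105.3,44.5,89.2))
a=c['color'][:,:,::-1]
cv2.imwrite('pics/w13c.png',cv2.resize(a[150:400,210:430],None,fx=2.4,fy=2.4,interpolation=cv2.INTER_CUBIC))
```

```text
t 19.02 tcp [ 529.1 -105.1   76. ] yaw 89.39 F [-0.3  0.2 -1.4] w 47.9 j [-0.34  0.53  1.68 -0.    0.92 -0.32]
(528.5, -105.3, 44.5, 89.2) -> [-0.1 -0.7 31.5] spin 0.19
```

View pics/w13c.png

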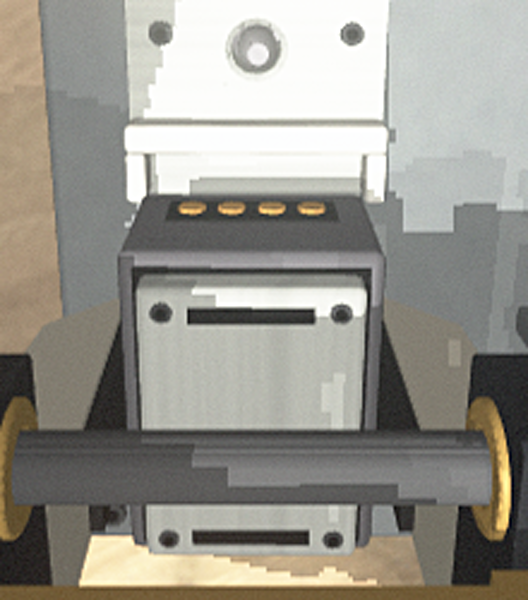

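Run:
```python
from h import *
c=ld('w13');W=pts(c)
print('rim outer',ray(c,317,200.8,41).round(1),'inner',ray(c,317,212.5,41).round(1),'peg',ray(c,210+258/2.4,150+50/2.4,34).round(1))
for v in range(196,300,4): print(v,W[v,314].round(1),end=';')
```

```text
rim outer [529.6 -63.9  41. ] inner [529.5 -70.8  41. ] peg [530.1 -48.   34. ]
196 [527.9 -63.6  29.6];200 [527.9 -64.9  34.4];204 [527.9 -65.8  41. ];208 [527.8 -68.3  40.4];212 [527.8 -70.2  42.1];216 [527.8 -76.   29.4];220 [527.7 -78.4  29.9];224 [527.7 -80.5  31.5];228 [527.7 -83.3  30.8];232 [527.7 -74.6  65.4];236 [527.7 -74.2  73. ];240 [527.7 -73.9  79.7];244 [527.7 -74.3  84.1];248 [527.7 -74.5  88.7];252 [527.7 -74.6  93.4];256 [527.6 -75.4  96.1];260 [527.6 -76.2  98.4];264 [527.6 -78.1  98.4];268 [527.6 -78.1 102.4];272 [527.6 -79.6 103.1];276 [527.6 -81.2 103.5];280 [527.6 -82.4 104.7];284 [527.5 -84.5 104.3];288 [527.5 -86.3 104.4];292 [527.5 -88.5 103.5];296 [527.5 -90.3 103.7];
```

Request:
carry_out:
  motion:
    - [1, 0, 1, 8, 0.2]
    - [1, 0, 1, 16, 0.2]
    - [1, 0, 1, 22, 0.2]
    - [1, 0, 1, 26, 0.2]
    - [1, 0, 1, 26, 0.2]

```text
time: 19.65
tool_pos: [530.0, -105.2, 49.6]
tcp_rot: [3.139, 0.005, 1.557]
contact_force: [0.0, 1.1, -2.5]
grip_width: 47.5
```

Request:
carry_out:
  motion:
    - [1, 0, 0, 2, 0]
    - [1, 0, 0, 4, 0]
    - [1, 0, 0, 5, 0]
    - [1, 0, 0, 5, 0]

```text
time: 20.15
tool_pos: [529.9, -105.2, 44.7]
tcp_rot: [3.139, 0.005, 1.557]
contact_force: [-0.9, -0.4, -0.5]
grip_width: 48.0
```

Request:
carry_out:
  motion:
    - [0.3, 0, 0, 0, 0]
    - [0.0, 0, 0, 0, 0]
    - [0, 0, 0, 0, 0]
    - [0, 0, 0, 0, 0]
    - [0, 0, 0, -10, 0]
    - [0, 0, 0, -40, 0]
    - [0, 0, 0, -90, 0]
    - [0, -20, 0, -150, 0]
    - [0, -50, -10, -200, 0]
    - [0, -60, -30, -210, 0]

```text
time: 21.4
tool_pos: [499.9, -165.8, 259.6]
tcp_rot: [3.132, 0.009, 1.556]
contact_force: [-0.7, -1.1, -0.2]
grip_width: 91.8
```

Run:
```python
from h import *
c=capn('wrist','w14')
go()
```

```text
t 21.45 tcp [ 497.3 -165.9  259.2] yaw 89.12 F [-0.5 -0.9  0.8] w 91.9 j [-0.47  0.31  1.48 -0.    1.34 -0.45]
```

View pics/w14.png

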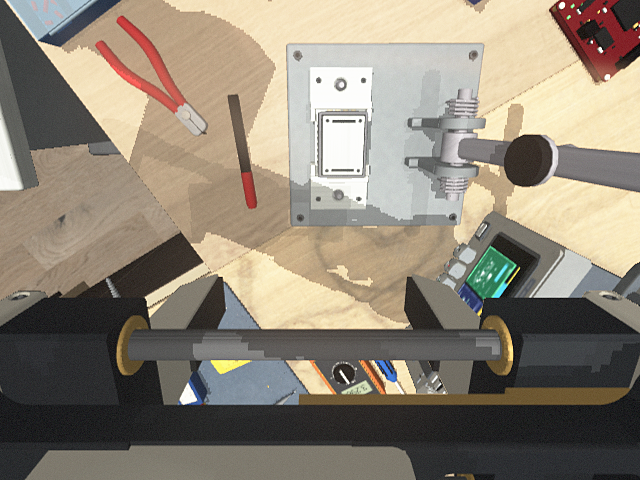

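Run:
```python
from h import *
c=ld('w14');W=pts(c)
for u,v in [(345,145),(330,165),(358,125)]: print(W[v,u].round(1))
print(covers(c,72.5,(310,100,375,190)))
for n in ('top','side'):
    c=capn(n,n+'14');W=pts(c)
    m=(W[...,0]>630)&(W[...,0]<720)&(W[...,1]>-215)&(W[...,1]<0)&(W[...,2]>245)&(W[...,2]<310)
    q=W[m];print(n,len(q))
    if len(q)>10:
        for lo in range(-210,0,20):
            s=q[(q[:,1]>lo)&(q[:,1]<=lo+20)]
            if len(s)>2: print(lo,len(s),np.median(s[:,0]).round(1),s[:,2].max().round(1), s[:,0].min().round(),s[:,0].max().round())
a=cv2.imread('pics/side14.png');cv2.imwrite('pics/side14c.png',cv2.resize(a[140:300,280:430],None,fx=4,fy=4,interpolation=cv2.INTER_CUBIC))
```

```text
[ 530.9 -105.8   73.6]
[ 516.4 -124.6   73.6]
[543.1 -87.5  72.5]
[(array([342., 145.]), 529.2, -106.9, 83.8, 64.4, 89.0)]
top 380
-210 31 664.8 292.4 658.0 674.0
-190 56 664.1 289.6 656.0 675.0
-170 47 667.0 289.5 658.0 676.0
-150 18 671.4 289.0 665.0 676.0
-110 20 671.7 293.0 665.0 679.0
-90 52 666.0 290.1 658.0 679.0
-70 56 666.1 291.9 658.0 678.0
-50 55 666.8 290.2 658.0 677.0
-30 45 667.1 290.7 659.0 678.0
side 36
-210 30 663.2 290.2 656.0 674.0
-190 6 660.6 287.8 659.0 666.0
```

View pics/side14c.png

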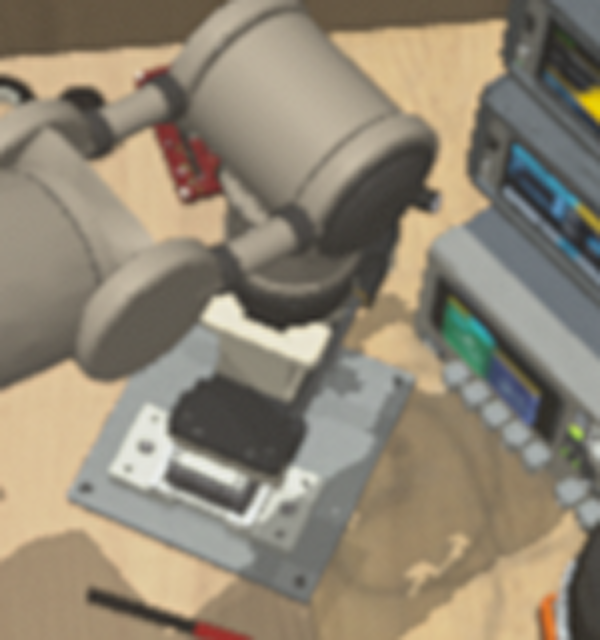

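Run:
```python
from h import *
go((530,-130,330,89.2),(666.5,-54,340,89.2),(666.5,-54,256,89.2))
```

```text
t 21.55 tcp [ 498.4 -164.2  256.2] yaw 89.11 F [ 0.1  0.5 -0.6] w 91.6 j [-0.46  0.32  1.48 -0.    1.34 -0.45]
(530, -130, 330, 89.2) -> [ 34.2  31.4 -73.8] spin -0.09
(666.5, -54, 340, 89.2) -> [112.3 166.8 -83.7] spin -0.09
(666.5, -54, 256, 89.2) -> [112.8 166.4   0.3] spin -0.09
```

Request:
carry_out:
  motion:
    - [0, 10, 0, -40, 0]
    - [0, 34, 10, -80, 0]
    - [0, 60, 50, -86, 0]
    - [0, 85, 95, -86, 0]
    - [0, 105, 135, -86, 0]
    - [0, 113, 166, -86, 0]
    - [0, 113, 166, -86, 0]
    - [0, 113, 166, -86, 0]

```text
time: 22.55
tool_pos: [665.4, -52.9, 341.4]
tcp_rot: [3.139, 0.005, 1.556]
contact_force: [0.3, 0.3, 0.1]
grip_width: 91.5
```

Run:
```python
from h import *
c=capn('wrist','w15')
go((666.5,-54,256,89.2))
```

```text
t 22.6 tcp [665.2 -53.2 342.1] yaw 89.11 F [-0.1 -0.2 -0. ] w 92.2 j [-0.19  0.58  0.82 -0.    1.73 -0.18]
(666.5, -54, 256, 89.2) -> [-0.3  1.1 86.1] spin -0.09
```

View pics/w15.png

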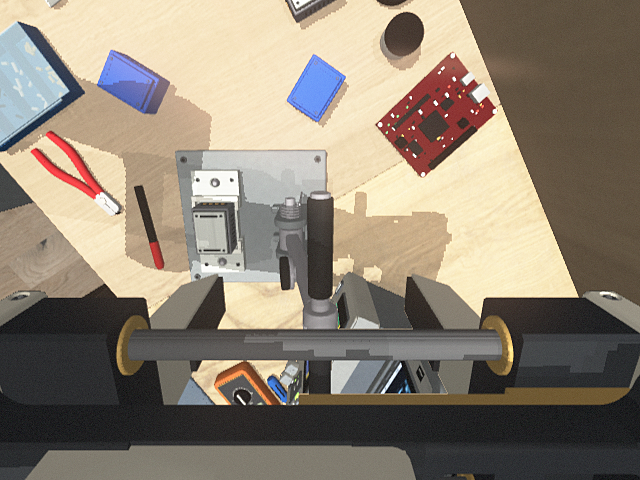

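Run:
```python
from h import *
c=ld('w15')
print(ray(c,320,200,284).round(1),ray(c,318.5,296,284).round(1),ray(c,318,270,275).round(1))
W=pts(c);print(W[230,319].round(1),W[280,318].round(1),W[315,318].round(1))
```

```text
[668.3 -16.7 284. ] [666.6 -84.8 284. ] [666.5 -69.1 275. ]
[667.5 -36.7 283.6] [666.4 -72.8 283.4] [666.1 -98.9 285.6]
```

Request:
carry_out:
  motion:
    - [0, 0, 1.5, 30, 0]
    - [0, 0, 1.5, 60, 0]
    - [0, 0, 1.5, 80, 0]
    - [0, 0, 1.5, 86, 0]
    - [0, 0, 1.5, 86, 0]
    - [1, 0, 1.5, 86, 0]
    - [1, 0, 1.5, 86, 0]
    - [1, 0, 1.5, 86, 0]
    - [1, 0, 1.5, 86, 0]
    - [1, 0, 1.5, 86, 0]

```text
time: 23.85
tool_pos: [667.0, -53.7, 256.1]
tcp_rot: [3.138, 0.005, 1.555]
contact_force: [-0.2, 0.2, -0.0]
grip_width: 46.4
```

Request:
carry_out:
  motion:
    - [1, 0, 0, 0, 0]
    - [1, 0, 0, 0, 0]
    - [1, 0, 0, 0, 0]
    - [1, 0, 0, 0, 0]
    - [1, 0, 0, 0, 0]
    - [1, 0, 0, 0, 0]

```text
time: 24.6
tool_pos: [667.1, -53.7, 256.3]
tcp_rot: [3.137, 0.006, 1.555]
contact_force: [2.2, 0.3, 0.4]
grip_width: 17.2
```

```bash
cat >> h.py <<'E'
def lever(qs,q0,px=634.0,pz=88.3):
    """rows for arc from the current lever angle q0 (deg) relative to present pose"""
    o=bot.get_obs();M=R.from_euler('xyz',o['tcp_rot']).as_matrix()
    f=lambda q:190*np.array([np.sin(np.radians(10-q)),-.0148*np.sin(np.radians(10-q)),np.cos(np.radians(10-q))])
    go()
    print([[1]+(M.T@(f(q)-f(q0))).round(1).tolist()+[0] for q in qs])
E
python3 - <<'E'
from h import *
lever([5,12,19,26,33,40,47,54,61,68],0)
E
```

```text
t 24.6 tcp [667.1 -53.7 256.3] yaw 89.11 F [2.2 0.3 0.4] w 17.2 j [-0.19  0.6   1.02 -0.    1.51 -0.18]
[[1, -0.0, -16.4, -2.2, 0], [1, -0.0, -39.6, -2.9, 0], [1, -0.0, -62.7, -0.8, 0], [1, -0.0, -85.4, 4.1, 0], [1, -0.0, -107.3, 11.8, 0], [1, 0.0, -128.1, 22.0, 0], [1, 0.1, -147.5, 34.8, 0], [1, 0.2, -165.2, 49.7, 0], [1, 0.2, -181.0, 66.8, 0], [1, 0.3, -194.5, 85.6, 0]]
```

Request:
carry_out:
  motion:
    - [1, 0, -16.4, -2.2, 0]
    - [1, 0, -39.6, -2.9, 0]
    - [1, 0, -62.7, -0.8, 0]
    - [1, 0, -85.4, 4.1, 0]
    - [1, 0, -107.3, 11.8, 0]
    - [1, 0, -128.1, 22, 0]

```text
time: 25.35
tool_pos: [539.8, -51.6, 234.7]
tcp_rot: [3.133, 0.005, 1.555]
contact_force: [4.0, 1.0, -0.5]
grip_width: 17.1
```

Run:
```python
from h import *
o=bot.get_obs();p=o['tool_pos']+[0,0,19];d=p-np.array([634,0,88.3]);print('r',np.hypot(d[0],d[2]),'q',10-np.degrees(np.arctan2(d[0],d[2])))
lever([47,54,61,68,75,82,88],10-np.degrees(np.arctan2(d[0],d[2])))
```

```text
r 190.40063267283168 q 39.66238654102155
t 25.35 tcp [539.8 -51.6 234.7] yaw 89.12 F [ 4.   1.  -0.5] w 17.1 j [-0.23  0.36  1.47 -0.    1.3  -0.22]
[[1, 0.1, -20.4, 13.2, 0], [1, 0.1, -38.2, 28.1, 0], [1, 0.2, -54.0, 45.1, 0], [1, 0.3, -67.7, 63.8, 0], [1, 0.4, -78.9, 84.1, 0], [1, 0.5, -87.6, 105.6, 0], [1, 0.6, -92.9, 124.8, 0]]
```

Request:
carry_out:
  motion:
    - [1, 0.1, -20.4, 13.2, 0]
    - [1, 0.1, -38.2, 28.1, 0]
    - [1, 0.2, -54, 45.1, 0]
    - [1, 0.3, -67.7, 63.8, 0]
    - [1, 0.4, -78.9, 84.1, 0]
    - [1, 0.5, -87.6, 105.6, 0]
    - [1, 0.5, -87.6, 105.6, 0]

```text
time: 26.22
tool_pos: [454.8, -50.1, 128.4]
tcp_rot: [3.128, 0.005, 1.555]
contact_force: [6.8, 2.9, 2.6]
grip_width: 17.3
```

```bash
cat >> h.py <<'E'
def lq():
    o=bot.get_obs();p=o['tool_pos']+[0,0,19];d=p-np.array([634,0,88.3]);q=10-np.degrees(np.arctan2(d[0],d[2]));print('r',np.hypot(d[0],d[2]).round(2),'q',q.round(2));return q
E
python3 - <<'E'
from h import *
lever([86,90,94,97,99.5,101.5,101.5],lq())
E
```

```text
r 188.74 q 81.74
t 26.23 tcp [454.8 -50.1 128.4] yaw 89.08 F [6.8 2.9 2.6] w 17.3 j [-0.28  0.33  1.86 -0.    0.95 -0.26]
[[1, 0.1, -4.1, 13.5, 0], [1, 0.1, -7.0, 26.5, 0], [1, 0.2, -9.1, 39.6, 0], [1, 0.2, -10.0, 49.5, 0], [1, 0.3, -10.3, 57.7, 0], [1, 0.3, -10.4, 64.4, 0], [1, 0.3, -10.4, 64.4, 0]]
```

Request:
carry_out:
  motion:
    - [1, 0.1, -4.1, 13.5, 0]
    - [1, 0.1, -7, 26.5, 0]
    - [1, 0.2, -9.1, 39.6, 0]
    - [1, 0.2, -10, 49.5, 0]
    - [1, 0.3, -10.3, 57.7, 0]
    - [1, 0.3, -10.4, 62, 0]
    - [1, 0.3, -10.4, 64, 0]
    - [1, 0.3, -10.4, 64, 0]

```text
time: 27.22
tool_pos: [446.5, -50.3, 67.8]
tcp_rot: [3.124, 0.007, 1.555]
contact_force: [-8.5, 2.3, 37.7]
grip_width: 17.2
```

Run:
```python
from h import *
lq();go();c=capn('wrist','w16');capn('side','s16')
a=cv2.imread('pics/s16.png');cv2.imwrite('pics/s16c.png',cv2.resize(a[180:300,280:430],None,fx=4,fy=4,interpolation=cv2.INTER_CUBIC))
```

```text
r 187.52 q 100.44
t 27.23 tcp [446.5 -50.3  67.8] yaw 89.11 F [-8.5  2.3 37.7] w 17.2 j [-0.28  0.41  1.95 -0.    0.77 -0.26]
```

View pics/w16.png

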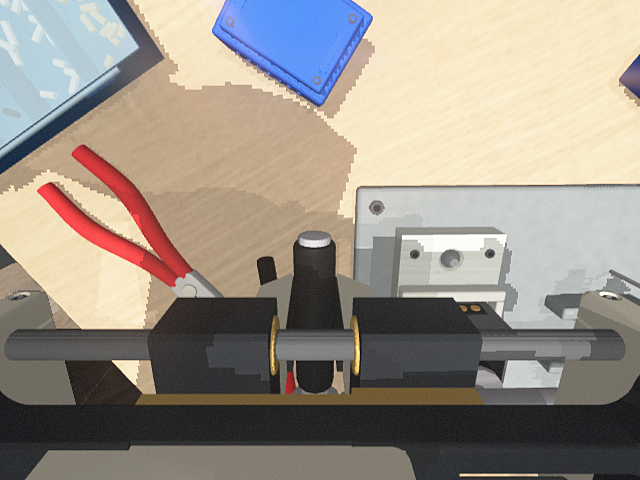

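View pics/s16c.png

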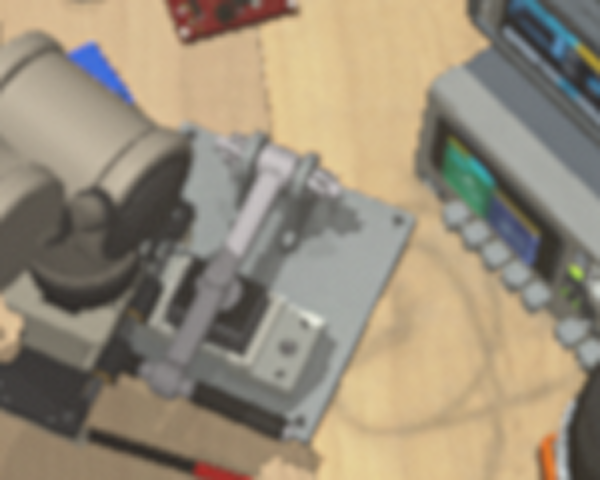

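Run:
```python
from h import *
lever([99,96,92,88,83,78,73,68,63,58],100)
```

```text
t 27.32 tcp [446.5 -50.3  67.8] yaw 89.11 F [-8.2  2.  37.8] w 17.4 j [-0.28  0.41  1.95 -0.    0.77 -0.26]
[[1, -0.0, 0.1, -3.3, 0], [1, -0.1, 0.7, -13.2, 0], [1, -0.2, 2.3, -26.4, 0], [1, -0.3, 4.9, -39.4, 0], [1, -0.4, 9.3, -55.4, 0], [1, -0.5, 15.1, -70.9, 0], [1, -0.6, 22.2, -85.9, 0], [1, -0.6, 30.7, -100.2, 0], [1, -0.7, 40.3, -113.6, 0], [1, -0.8, 51.1, -126.2, 0]]
```

Request:
carry_out:
  motion:
    - [1, 0, -1, -3.3, 0]
    - [1, -0.1, -1, -13.2, 0]
    - [1, -0.2, 0.5, -26.4, 0]
    - [1, -0.3, 3, -39.4, 0]
    - [1, -0.4, 8, -55.4, 0]
    - [1, -0.5, 14, -70.9, 0]
    - [1, -0.6, 21, -85.9, 0]
    - [1, -0.6, 30, -100.2, 0]
    - [1, -0.7, 40, -113.6, 0]
    - [1, -0.8, 51, -126.2, 0]

```text
time: 28.58
tool_pos: [499.8, -51.0, 194.6]
tcp_rot: [3.115, 0.006, 1.555]
contact_force: [24.9, -0.7, -25.6]
grip_width: 16.9
```

Run:
```python
from h import *
lever([53,48,43,38,33,28,23,18,13,8],lq())
```

```text
r 183.54 q 56.97
t 28.57 tcp [499.8 -51.  194.6] yaw 89.08 F [ 24.9  -0.7 -25.6] w 16.9 j [-0.25  0.32  1.66  0.    1.14 -0.24]
[[1, -0.0, 9.5, -9.0, 0], [1, -0.1, 22.4, -19.5, 0], [1, -0.1, 36.2, -28.7, 0], [1, -0.2, 50.7, -36.8, 0], [1, -0.2, 65.8, -43.5, 0], [1, -0.2, 81.5, -48.9, 0], [1, -0.2, 97.6, -52.9, 0], [1, -0.2, 114.0, -55.5, 0], [1, -0.2, 130.5, -56.7, 0], [1, -0.2, 147.1, -56.4, 0]]
```

Run:
```python
from h import *
lever([52,48,43,38,33,28,23,18,13,8],55)
```

```text
t 28.57 tcp [499.8 -51.  194.6] yaw 89.08 F [ 24.9  -0.7 -25.6] w 16.9 j [-0.25  0.32  1.66  0.    1.14 -0.24]
[[1, -0.0, 7.4, -6.7, 0], [1, -0.1, 17.8, -14.9, 0], [1, -0.1, 31.5, -24.2, 0], [1, -0.1, 46.0, -32.2, 0], [1, -0.2, 61.2, -38.9, 0], [1, -0.2, 76.8, -44.3, 0], [1, -0.2, 92.9, -48.4, 0], [1, -0.2, 109.3, -50.9, 0], [1, -0.2, 125.8, -52.1, 0], [1, -0.2, 142.4, -51.8, 0]]
```

Request:
carry_out:
  motion:
    - [1, 0, 7.4, -6.7, 0]
    - [1, -0.1, 17.8, -14.9, 0]
    - [1, -0.1, 31.5, -24.2, 0]
    - [1, -0.1, 46, -32.2, 0]
    - [1, -0.2, 61.2, -38.9, 0]
    - [1, -0.2, 76.8, -44.3, 0]
    - [1, -0.2, 92.9, -48.4, 0]
    - [1, -0.2, 109.3, -50.9, 0]

```text
time: 29.58
tool_pos: [607.1, -52.7, 248.1]
tcp_rot: [3.118, 0.006, 1.555]
contact_force: [-1.0, -1.0, -1.5]
grip_width: 16.9
```

Run:
```python
from h import *
o=bot.get_obs();x=o['tool_pos'][0]-634;print('q by x',10-np.degrees(np.arcsin(x/190)))
lever([12,7,3,0,-1,-1],10-np.degrees(np.arcsin(x/190)))
```

```text
q by x 18.140757103893264
t 29.57 tcp [607.1 -52.7 248.1] yaw 89.08 F [-1.  -1.  -1.5] w 16.9 j [-0.21  0.47  1.26 -0.    1.38 -0.2 ]
[[1, 0.0, 20.3, -1.3, 0], [1, 0.0, 36.9, -0.8, 0], [1, 0.1, 50.1, 0.7, 0], [1, 0.1, 59.9, 2.4, 0], [1, 0.1, 63.1, 3.0, 0], [1, 0.1, 63.1, 3.0, 0]]
```

Request:
carry_out:
  motion:
    - [1, 0, 12, -0.9, 0]
    - [1, 0, 25, -1.2, 0]
    - [1, 0.1, 38, -0.8, 0]
    - [1, 0.1, 50, 0.7, 0]
    - [1, 0.1, 58, 2, 0]
    - [1, 0.1, 60.5, 2.4, 0]
    - [1, 0.1, 60.5, 2.4, 0]

```text
time: 30.45
tool_pos: [667.3, -53.7, 246.6]
tcp_rot: [3.12, 0.006, 1.555]
contact_force: [-1.4, -0.4, -2.3]
grip_width: 17.0
```

Request:
carry_out:
  motion:
    - [0.6, 0, 0, 0, 0]
    - [0.3, 0, 0, 0, 0]
    - [0, 0, 0, 0, 0]
    - [0, 0, 0, 0, 0]
    - [0, 0, 0, 0, 0]
    - [0, 0, 0, 0, 0]
    - [0, 0, 0, -30, 0]
    - [0, 0, 0, -70, 0]
    - [0, 0, -20, -100, 0]
    - [0, 0, -60, -105, 0]

```text
time: 31.7
tool_pos: [605.7, -52.2, 352.1]
tcp_rot: [3.115, 0.007, 1.555]
contact_force: [-0.5, -0.4, 0.7]
grip_width: 91.9
```

Run:
```python
from h import *
c=capn('wrist','w17');go((530,-107,200,89.2))
a=c['color'][:,:,::-1]
```

```text
t 31.75 tcp [600.3 -51.6 352. ] yaw 89.09 F [ 1.4 -0.1  1.6] w 91.4 j [-0.21  0.42  1.06 -0.    1.63 -0.2 ]
(530, -107, 200, 89.2) -> [-55.5 -72.5 150.9] spin -0.11
```

View pics/w17.png

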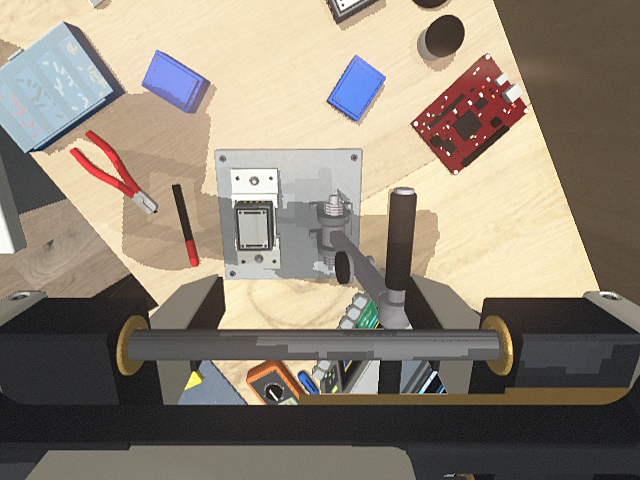

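Run:
```python
from h import *
c=ld('w17');W=pts(c)
print(W[218:240:5,246:262:5,:].reshape(-1,3).round(1)); print('plate',W[180,255].round(1),W[183,245].round(1),W[262,240].round(1))
print('handle',W[230,401].round(1),W[270,399].round(1))
```

```text
[[ 521.4  -90.4   68.2]
 [ 527.6  -91.1   66.5]
 [ 534.3  -91.1   67. ]
 [ 541.   -90.9   68.2]
 [ 520.3  -98.2   65.2]
 [ 527.3  -97.7   67.5]
 [ 533.8  -97.9   67.2]
 [ 540.3  -98.3   66.4]
 [ 520.1 -104.5   67.2]
 [ 526.7 -104.7   67.3]
 [ 533.5 -104.6   68. ]
 [ 540.  -105.    67.1]
 [ 519.7 -111.4   67.6]
 [ 526.1 -111.9   66.7]
 [ 532.7 -112.3   66. ]
 [ 539.4 -112.4   65.9]
 [ 518.9 -118.8   66.6]
 [ 525.9 -118.5   68. ]
 [ 532.4 -118.8   67.4]
 [ 539.  -119.3   66.6]]
plate [531.7 -46.2  34.5] [517.1 -50.7  31.1] [ 500.3 -169.    29.9]
handle [666.3 -41.3 283.2] [666.5 -71.2 283.8]
```

Run:
```python
from h import *
go((530,-105.5,300,89.2),(530,-105.5,110,89.2),(530,-105.5,44.5,89.2))
```

```text
t 31.75 tcp [600.3 -51.6 352. ] yaw 89.09 F [ 1.4 -0.1  1.6] w 91.4 j [-0.21  0.42  1.06 -0.    1.63 -0.2 ]
(530, -105.5, 300, 89.2) -> [-54.7 -70.5  50.9] spin -0.11
(530, -105.5, 110, 89.2) -> [-53.4 -74.5 240.8] spin -0.11
(530, -105.5, 44.5, 89.2) -> [-53.  -75.8 306.3] spin -0.11
```

Request:
carry_out:
  motion:
    - [0, -20, -50, 10, 0]
    - [0, -45, -71, 40, 0]
    - [0, -54.5, -71, 80, 0]
    - [0, -54.2, -72, 130, 0]
    - [0, -53.8, -73, 185, 0]
    - [0, -53.4, -74.5, 240, 0]
    - [0, -53.4, -74.5, 240, 0]
    - [0, -53.4, -74.5, 240, 0]

```text
time: 32.75
tool_pos: [531.3, -105.9, 112.8]
tcp_rot: [3.118, 0.008, 1.555]
contact_force: [-0.2, 0.3, 0.6]
grip_width: 91.8
```

Run:
```python
from h import *
c=capn('wrist','w18');go((530,-105.5,44.5,89.2))
```

```text
t 32.8 tcp [ 531.6 -106.   113.4] yaw 89.09 F [ 0.5 -0.6  0.3] w 91.7 j [-0.34  0.48  1.66  0.    0.98 -0.32]
(530, -105.5, 44.5, 89.2) -> [ 1.  -3.4 68.8] spin -0.11
```

View pics/w18.png

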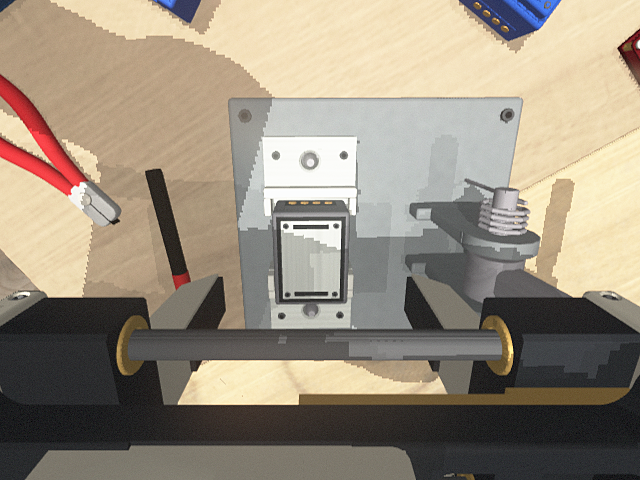

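Request:
carry_out:
  motion:
    - [0, 0.4, -1.2, 25, 0]
    - [0, 0.7, -2.4, 45, 0]
    - [0, 1, -3.2, 60, 0]
    - [0, 1, -3.4, 68, 0]
    - [0, 1, -3.4, 68, 0]
    - [1, 1, -3.4, 68, 0]
    - [1, 1, -3.4, 68, 0]
    - [1, 1, -3.4, 68, 0]
    - [1, 1, -3.4, 68, 0]
    - [1, 1, -3.4, 68, 0]

```text
time: 34.05
tool_pos: [530.0, -105.6, 45.4]
tcp_rot: [3.116, 0.008, 1.555]
contact_force: [-1.2, 0.4, 1.5]
grip_width: 47.9
```

Request:
carry_out:
  motion:
    - [1, 0, 0, 0, 0]
    - [1, 0, 0, 0, 0]
    - [1, 0, 0, -5, 0]
    - [1, 0, 0, -15, 0]
    - [1, 0, 0, -15, 0]

```text
time: 34.67
tool_pos: [530.3, -105.6, 61.5]
tcp_rot: [3.114, 0.009, 1.555]
contact_force: [-0.5, 0.5, -1.7]
grip_width: 47.8
```

Run:
```python
from h import *
go((525,-100,200,89.2),(450,60,230,60),(345,225,240,30))
```

```text
t 34.67 tcp [ 530.3 -105.6   61.5] yaw 89.09 F [-0.5  0.5 -1.7] w 47.8 j [-0.34  0.54  1.71  0.    0.86 -0.32]
(525, -100, 200, 89.2) -> [   4.4   -1.6 -138.7] spin -0.11
(450, 60, 230, 60) -> [ 162.9  -78.2 -172.2] spin 29.09
(345, 225, 240, 30) -> [ 326.1 -185.5 -186.5] spin 59.09
```

Request:
carry_out:
  motion:
    - [1, 1, -1, -45, 0]
    - [1, 2, -2, -95, 0]
    - [1, 4, -4, -140, 0]
    - [1, 50, -25, -160, 7]
    - [1, 105, -50, -170, 17]
    - [1, 160, -78, -172, 27]
    - [1, 215, -114, -178, 37]
    - [1, 270, -150, -183, 47]
    - [1, 326, -185, -186, 57]
    - [1, 326, -185, -186, 59]

```text
time: 35.92
tool_pos: [344.2, 226.2, 239.7]
tcp_rot: [3.12, -0.019, 0.522]
contact_force: [1.1, 0.6, -2.5]
grip_width: 47.9
```

Request:
carry_out:
  motion:
    - [1, 0, 0, 0, 0]
    - [1, 0, 0, 0, 0]

```text
time: 36.17
tool_pos: [344.2, 226.0, 239.8]
tcp_rot: [3.12, -0.02, 0.524]
contact_force: [0.7, 0.1, -1.0]
grip_width: 47.9
```

Run:
```python
from h import *
c=capn('wrist','w19');go()
```

```text
t 36.23 tcp [344.5 225.7 239.7] yaw 29.95 F [-0.6 -0.4 -2. ] w 48.2 j [ 0.41  0.11  1.79 -0.02  1.22  1.46]
```

View pics/w19.png

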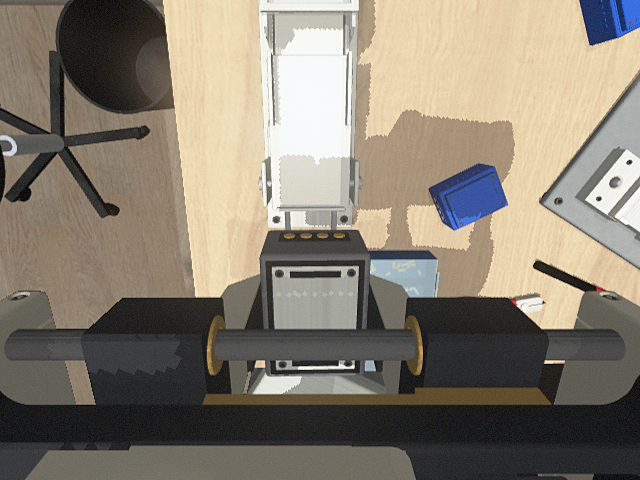

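Run:
```python
from h import *
c=ld('w19');W=pts(c)
cv2.imwrite('pics/w19c.png',cv2.resize(c['color'][0:240,240:380,::-1],None,fx=2.5,fy=2.5,interpolation=cv2.INTER_CUBIC)) 
for v in range(2,232,6): print(v,W[v,310].round(0),W[v,349].round(0), end=' | ')
```

```text
2 [490. 312. 104.] [505. 287. 103.] | 8 [486. 310. 108.] [500. 285. 109.] | 14 [483. 309. 104.] [498. 283. 104.] | 20 [495. 315.  39.] [500. 282.  85.] | 26 [491. 312.  38.] [496. 280.  85.] | 32 [486. 310.  40.] [492. 277.  86.] | 38 [481. 307.  42.] [489. 275.  83.] | 44 [477. 304.  43.] [488. 273.  73.] | 50 [473. 302.  42.] [486. 271.  63.] | 56 [459. 295.  98.] [471. 268. 114.] | 62 [456. 293.  98.] [468. 266. 112.] | 68 [452. 291.  98.] [464. 264. 114.] | 74 [448. 288.  98.] [461. 262. 113.] | 80 [444. 286. 100.] [457. 260. 113.] | 86 [440. 284.  99.] [454. 257. 113.] | 92 [436. 282.  98.] [450. 255. 114.] | 98 [432. 279.  99.] [446. 253. 113.] | 104 [428. 277. 100.] [443. 251. 114.] | 110 [424. 275.  99.] [439. 248. 115.] | 116 [420. 273. 100.] [435. 246. 113.] | 122 [416. 270.  98.] [431. 244. 113.] | 128 [412. 268.  98.] [428. 240.  99.] | 134 [408. 265.  98.] [424. 237.  98.] | 140 [404. 263.  98.] [420. 235.  99.] | 146 [399. 261.  98.] [416. 232.  99.] | 152 [395. 258.  99.] [412. 229.  98.] | 158 [391. 256.  99.] [407. 227.  98.] | 164 [387. 253. 100.] [403. 224. 100.] | 170 [382. 251.  98.] [399. 221.  98.] | 176 [378. 248.  99.] [394. 219.  99.] | 182 [373. 245.  98.] [390. 216.  98.] | 188 [369. 243.  99.] [385. 213.  98.] | 194 [364. 240. 100.] [381. 210.  94.] | 200 [359. 238.  97.] [369. 194.  33.] | 206 [354. 235.  97.] [360. 184.   3.] | 212 [331. 220.   4.] [354. 181.   4.] | 218 [324. 217.   3.] [347. 177.   4.] | 224 [318. 213.   4.] [341. 173.   3.] | 230 [368. 244. 228.] [378. 226. 229.] |
```

View pics/w19c.png

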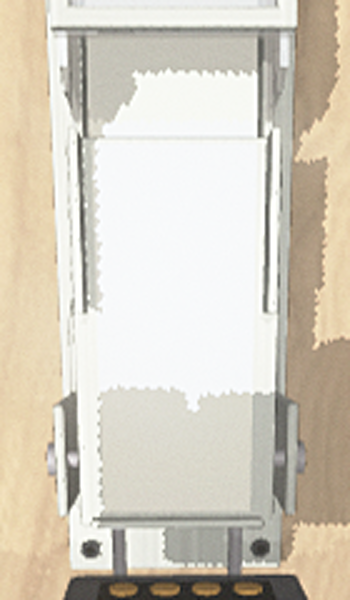

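Run:
```python
from h import *
c=ld('w19')
F=ray(c,240+173.5/2.5,54.6,98);Rr=ray(c,240+177/2.5,207,98)
l=[ray(c,240+x/2.5,y/2.5,98) for x,y in ((78,315),(274,315),(80,500),(274,515))]
d=(F-Rr)[:2];L=np.hypot(*d);e=d/L;print('F',F,'R',Rr,'L',L,'ang',np.degrees(np.arctan2(d[1],d[0])))
n=np.array([-e[1],e[0]])
print('place from rear',Rr[:2]+47*e,'from front',F[:2]-78*e)
print('lat of edges',[((p[:2]-Rr[:2])@n).round(1) for p in l])
w=[ray(c,240+82/2.5,124,113),ray(c,240+267.5/2.5,124.3,113)]
print('wallstart along from rear',[((p[:2]-Rr[:2])@e).round(1) for p in w],'lat',[((p[:2]-Rr[:2])@n).round(1) for p in w])
pv=[ray(c,240+50/2.5,455/2.5,95),ray(c,240+303/2.5,455/2.5,95)]
print('pivot',[((p[:2]-Rr[:2])@e).round(1) for p in pv],[((p[:2]-Rr[:2])@n).round(1) for p in pv])
```

```text
F [459.93054011 295.77770945  98.        ] R [354.13062714 233.82678288  98.        ] L 122.60317649408606 ang 30.351020746057834
place from rear [394.68908616 257.57570711] from front [392.62075705 256.36460116]
lat of edges [np.float64(32.2), np.float64(-33.0), np.float64(34.1), np.float64(-34.5)]
wallstart along from rear [np.float64(70.4), np.float64(69.9)] lat [np.float64(29.5), np.float64(-29.1)]
pivot [np.float64(22.2), np.float64(21.4)] [np.float64(44.3), np.float64(-44.7)]
```

Run:
```python
from h import *
go((395.5,258.1,170,30.35),(395.5,258.1,135,30.35),(395.5,258.1,115,30.35))
```

```text
t 36.23 tcp [344.5 225.7 239.7] yaw 29.95 F [-0.6 -0.4 -2. ] w 48.2 j [ 0.41  0.11  1.79 -0.02  1.22  1.46]
(395.5, 258.1, 170, 30.35) -> [59.  -4.2 70.8] spin -0.4
(395.5, 258.1, 135, 30.35) -> [ 58.3  -5.  105.8] spin -0.4
(395.5, 258.1, 115, 30.35) -> [ 57.9  -5.4 125.8] spin -0.4
```

Request:
carry_out:
  motion:
    - [1, 30, -2, 20, -0.4]
    - [1, 59, -4, 50, -0.4]
    - [1, 58.5, -4.5, 80, -0.4]
    - [1, 58.3, -5, 106, -0.4]
    - [1, 58.3, -5, 106, -0.4]
    - [1, 58.3, -5, 106, -0.4]

```text
time: 36.98
tool_pos: [396.6, 257.8, 135.7]
tcp_rot: [3.119, -0.021, 0.529]
contact_force: [0.9, -0.7, -1.4]
grip_width: 47.9
```

Run:
```python
from h import *
c=capn('wrist','w20');go((395.5,258.1,115,30.35))
```

```text
t 37.02 tcp [396.6 258.  136. ] yaw 30.3 F [-1.  -0.  -2.1] w 48.1 j [ 0.43  0.34  1.81 -0.02  0.97  1.48]
(395.5, 258.1, 115, 30.35) -> [-1.4 -1.1 20.9] spin -0.05
```

View pics/w20.png

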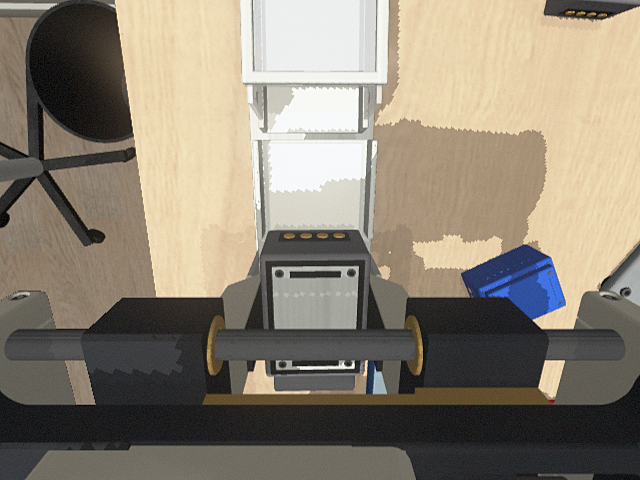

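Run:
```python
from h import *
c=ld('w20')
e=np.array([np.cos(np.radians(30.35)),np.sin(np.radians(30.35))])
F=ray(c,316,138.5,98);print(F.round(1),(F[:2]-[396.6,258])@e, 'lat',(F[:2]-[396.6,258])@[-e[1],e[0]])
```

```text
[460.7 295.1  98. ] 74.04528671103199 lat -0.36510391342721704
```

Request:
carry_out:
  motion:
    - [1, -1.4, -0.7, 8, 0]
    - [1, -1.4, -0.7, 15, 0]
    - [1, -1.4, -0.7, 20, 0]
    - [1, -1.4, -0.7, 21, 0]
    - [1, -1.4, -0.7, 21, 0]

```text
time: 37.65
tool_pos: [395.7, 257.8, 114.9]
tcp_rot: [3.119, -0.021, 0.529]
contact_force: [-0.4, 0.5, -1.7]
grip_width: 47.9
```

Request:
carry_out:
  motion:
    - [1, 0, 0, 1, 0]
    - [0, 0, 0, 1, 0]
    - [0, 0, 0, 1, 0]
    - [0, 0, 0, 1, 0]
    - [0, 0, 0, 1, 0]
    - [0, 0, 0, 1, 0]
    - [0, 0, 0, 1, 0]
    - [0, 0, 0, 1, 0]

```text
time: 38.65
tool_pos: [395.7, 257.8, 113.9]
tcp_rot: [3.119, -0.021, 0.529]
contact_force: [-0.3, -0.5, -0.8]
grip_width: 91.8
```

Run:
```python
from h import *
c=capn('wrist','w21');go()
```

```text
t 38.7 tcp [395.7 257.8 113.9] yaw 30.31 F [-0.1 -0.3 -0.5] w 91.7 j [ 0.43  0.37  1.84 -0.03  0.91  1.49]
```

View pics/w21.png

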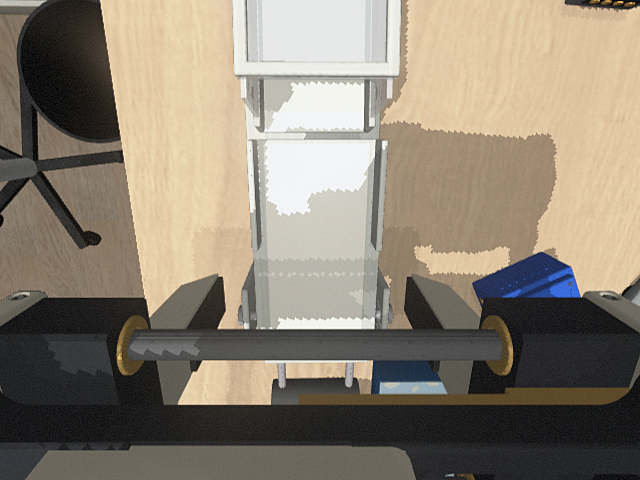

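Run:
```python
from h import *
go((396,258,250,30.3),(500,215,260,28),(605,155,210,26.6))
for n in ('top','side'): capn(n,n+'21')
a=cv2.imread('pics/top21.png')[150:330,120:300];cv2.imwrite('pics/top21c.png',cv2.resize(a,None,fx=3.3,fy=3.3,interpolation=cv2.INTER_CUBIC))
```

```text
t 38.7 tcp [395.7 257.8 113.9] yaw 30.31 F [-0.1 -0.3 -0.5] w 91.7 j [ 0.43  0.37  1.84 -0.03  0.91  1.49]
(396, 258, 250, 30.3) -> [   3.3    3.  -136. ] spin 0.01
(500, 215, 260, 28) -> [  71.6   92.8 -142.6] spin 2.31
(605, 155, 210, 26.6) -> [130.8 196.4 -89. ] spin 3.71
```

View pics/top21c.png

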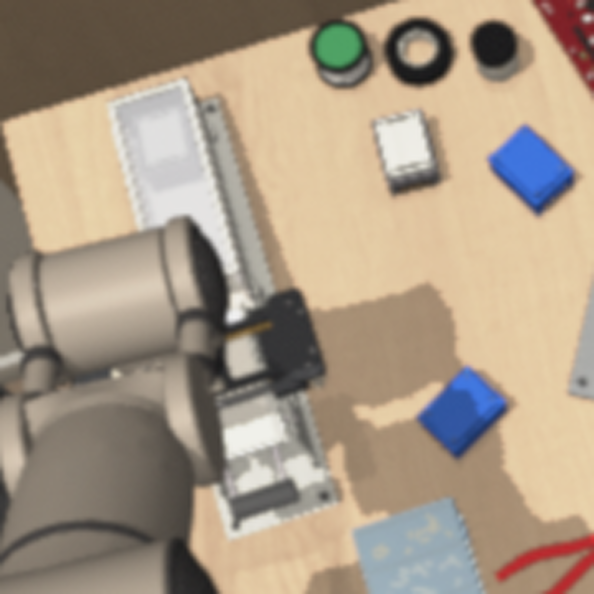

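The first module lies at the lane's end, and the remaining grey one is still on the bench. Moving on to it.

Request:
carry_out:
  motion:
    - [0, 1, 1, -50, 0]
    - [0, 2, 2, -100, 0]
    - [0, 3, 3, -136, 0]
    - [0, 35, 45, -142, 1]
    - [0, 72, 93, -142, 2]
    - [0, 100, 145, -120, 3]
    - [0, 131, 196, -89, 3.7]
    - [0, 131, 196, -89, 3.7]
    - [0, 131, 196, -89, 3.7]

```text
time: 39.92
tool_pos: [604.7, 155.3, 209.5]
tcp_rot: [3.122, -0.022, 0.464]
contact_force: [-0.2, 0.4, -0.3]
grip_width: 91.8
```

Run:
```python
from h import *
c=capn('wrist','w22');go((662.5,182.7,14.5,26.6))
print(covers(c,42.5,(230,80,420,300)))
```

```text
t 39.98 tcp [604.5 155.9 210.5] yaw 26.63 F [-0.3 -0.4 -0. ] w 91.8 j [ 0.14  0.52  1.28 -0.01  1.31  1.25]
(662.5, 182.7, 14.5, 26.6) -> [ 59.3  -2.  197.4] spin 0.03
[(array([314., 145.]), 663.1, 182.6, 53.4, 39.2, 26.4)]
```

View pics/w22.png

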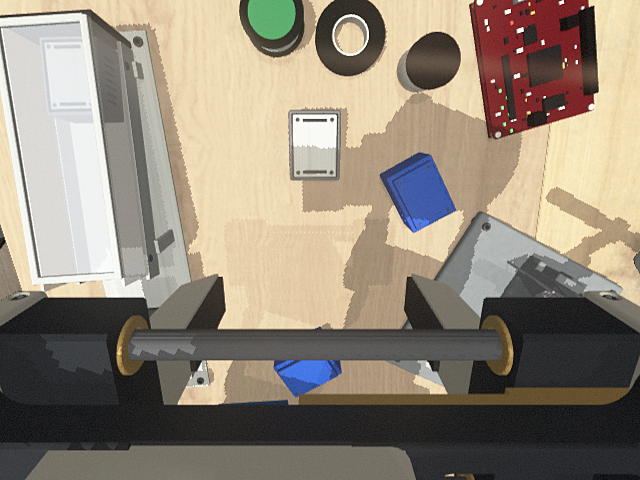

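Request:
carry_out:
  motion:
    - [0.28, 25, 0, 40, 0]
    - [0.28, 59, -1, 80, 0]
    - [0.28, 60, -2, 120, 0]
    - [0.28, 60, -2, 150, 0]
    - [0.28, 60, -2, 150, 0]
    - [0.28, 60, -2, 150, 0]

```text
time: 40.72
tool_pos: [662.4, 184.3, 64.5]
tcp_rot: [3.12, -0.027, 0.466]
contact_force: [-0.4, 0.3, -0.2]
grip_width: 66.1
```

Run:
```python
from h import *
c=capn('wrist','w23');go((662.8,182.6,14.5,26.5))
```

```text
t 40.77 tcp [662.7 184.2  64.8] yaw 26.68 F [ 0.8 -0.   0.4] w 66.3 j [ 0.17  0.77  1.25 -0.01  1.09  1.28]
(662.8, 182.6, 14.5, 26.5) -> [-2.   0.4 50.3] spin 0.18
```

View pics/w23.png

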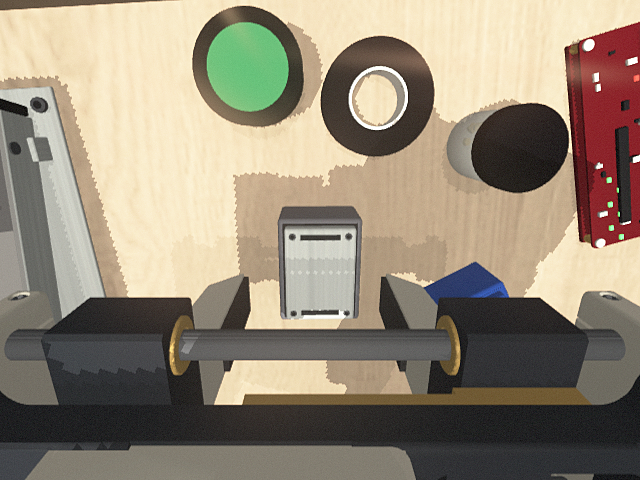

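Request:
carry_out:
  motion:
    - [0.28, -1, 1.5, 20, 0.1]
    - [0.28, -1.5, 1.5, 38, 0.1]
    - [0.28, -2, 1.5, 48, 0.1]
    - [0.28, -2, 1.5, 50.3, 0.1]
    - [0.28, -2, 1.5, 50.3, 0.1]
    - [1, -2, 1.5, 50.3, 0.1]
    - [1, -2, 1.5, 50.3, 0.1]
    - [1, -2, 1.5, 50.3, 0.1]
    - [1, -2, 1.5, 50.3, 0.1]
    - [1, -2, 1.5, 50.3, 0.1]

```text
time: 42.02
tool_pos: [663.7, 181.6, 15.1]
tcp_rot: [3.12, -0.028, 0.464]
contact_force: [0.5, -0.7, 3.7]
grip_width: 48.0
```

Request:
carry_out:
  motion:
    - [1, 0, 0, 0, 0]
    - [1, 0, 0, 0, 0]
    - [1, 0, 0, -15, 0]
    - [1, 0, 0, -50, 0]
    - [1, 0, 0, -100, 0]
    - [1, 0, 0, -130, 0]
    - [1, 0, 0, -130, 0]

```text
time: 42.9
tool_pos: [660.3, 182.9, 148.3]
tcp_rot: [3.118, -0.034, 0.464]
contact_force: [0.2, -0.6, -3.0]
grip_width: 48.0
```

Run:
```python
from h import *
c=capn('wrist','w24');go((570,60,170,60),(530.5,-105.3,140,89.2))
```

```text
t 42.95 tcp [659.1 182.6 145.5] yaw 26.58 F [-0.7  0.3 -3.8] w 48.0 j [ 0.16  0.68  1.18 -0.01  1.25  1.28]
(570, 60, 170, 60) -> [-133.8   70.4  -26.8] spin -33.42
(530.5, -105.3, 140, 89.2) -> [-243.9  199.9    2.9] spin -62.62
```

View pics/w24.png

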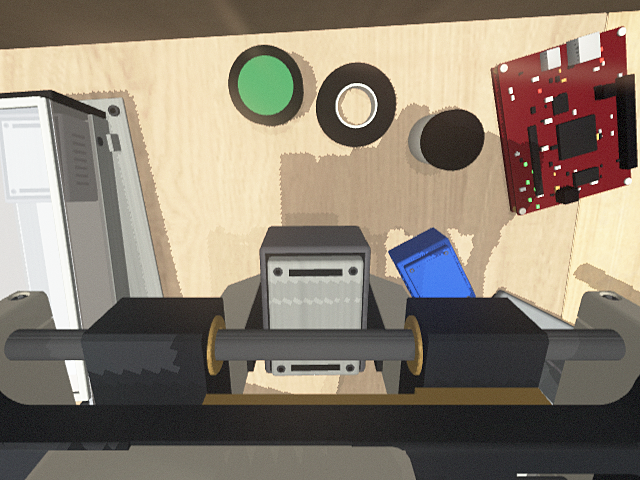

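Run:
```python
from h import *
M=R.from_euler('xyz',bot.get_obs()['tcp_rot']).as_matrix();print(M[:,2].round(4))
go((600,150,160,36),(550,110,160,50),(510,40,160,65),(510,-40,150,80),(528,-107.4,140,89.2))
```

```text
[ 0.0361 -0.0068 -0.9993]
t 42.95 tcp [659.1 182.6 145.5] yaw 26.58 F [-0.7  0.3 -3.8] w 48.0 j [ 0.16  0.68  1.18 -0.01  1.25  1.28]
(600, 150, 160, 36) -> [-67.    3.1 -16.4] spin -9.42
(550, 110, 160, 50) -> [-129.6   16.5  -17.9] spin -23.42
(510, 40, 160, 65) -> [-196.6   61.3  -18.9] spin -38.42
(510, -40, 150, 80) -> [-232.7  132.6   -8.3] spin -53.42
(528, -107.4, 140, 89.2) -> [-247.   200.7    2.8] spin -62.62
```

Request:
carry_out:
  motion:
    - [1, -35, 1, -10, -5]
    - [1, -67, 3, -16, -10]
    - [1, -100, 9, -17, -17]
    - [1, -130, 16, -18, -24]
    - [1, -165, 38, -18, -32]
    - [1, -197, 61, -19, -40]
    - [1, -215, 97, -14, -48]
    - [1, -233, 133, -8, -55]
    - [1, -242, 170, -2, -62.6]
    - [1, -247, 201, 3, -62.6]

```text
time: 44.2
tool_pos: [526.9, -108.7, 137.4]
tcp_rot: [3.11, 0.005, 1.557]
contact_force: [0.7, 0.2, -2.4]
grip_width: 47.7
```

Request:
carry_out:
  motion:
    - [1, 0, 0, 0, 0]
    - [1, 0, 0, 0, 0]
    - [1, 0, 0, 0, 0]

```text
time: 44.58
tool_pos: [526.3, -107.6, 136.9]
tcp_rot: [3.111, 0.004, 1.558]
contact_force: [0.1, 0.1, -2.7]
grip_width: 47.5
```

Run:
```python
from h import *
go((529.8,-107.4,75,89.2))
```

```text
t 44.58 tcp [ 526.3 -107.6  136.9] yaw 89.25 F [ 0.1  0.1 -2.7] w 47.5 j [-0.35  0.44  1.65  0.01  1.03 -0.34]
(529.8, -107.4, 75, 89.2) -> [ 0.5  1.5 62. ] spin 0.05
```

Request:
carry_out:
  motion:
    - [1, 0.3, 1, 20, 0]
    - [1, 0.5, 1.5, 40, 0]
    - [1, 0.5, 1.5, 58, 0]
    - [1, 0.5, 1.5, 62, 0]
    - [1, 0.5, 1.5, 62, 0]
    - [1, 0.5, 1.5, 62, 0]

```text
time: 45.32
tool_pos: [530.3, -107.4, 75.8]
tcp_rot: [3.109, 0.005, 1.558]
contact_force: [0.3, 0.3, -2.6]
grip_width: 47.7
```

Run:
```python
from h import *
c=capn('wrist','w25');W=pts(c)
go((529.8,-107.4,44.5,89.2))
a=c['color'][:,:,::-1]
cv2.imwrite('pics/w25c.png',cv2.resize(a[150:400,210:430],None,fx=2.4,fy=2.4,interpolation=cv2.INTER_CUBIC))
for v in range(196,300,4): print(v,W[v,314].round(1),end=';')
```

```text
t 45.38 tcp [ 530.3 -107.5   75.8] yaw 89.26 F [ 0.8 -1.2 -2.3] w 47.8 j [-0.35  0.52  1.7   0.01  0.88 -0.34]
(529.8, -107.4, 44.5, 89.2) -> [ 0.2 -1.5 31.3] spin 0.06
196 [530.6 -64.7  36.3];200 [530.3 -65.5  43.3];204 [530.3 -68.2  41.5];208 [530.3 -70.7  40.8];212 [530.6 -75.8  30.7];216 [530.6 -78.4  30.1];220 [530.5 -81.   29.9];224 [530.5 -83.5  30.3];228 [529.5 -74.7  66.5];232 [529.2 -74.   75. ];236 [529.  -74.3  80.2];240 [528.8 -73.9  87. ];244 [528.7 -73.9  92.2];248 [528.6 -74.4  95.8];252 [528.5 -76.   96.2];256 [528.5 -77.4  97.5];260 [528.3 -77.1 102.4];264 [528.3 -78.7 102.9];268 [528.2 -80.1 103.7];272 [528.2 -82.  103.3];276 [528.2 -83.7 103.6];280 [528.2 -85.6 103.5];284 [528.1 -87.6 103.2];288 [528.1 -89.8 102.4];292 [528.1 -91.1 103.5];296 [528.1 -93.2 103.2];
```

View pics/w25c.png

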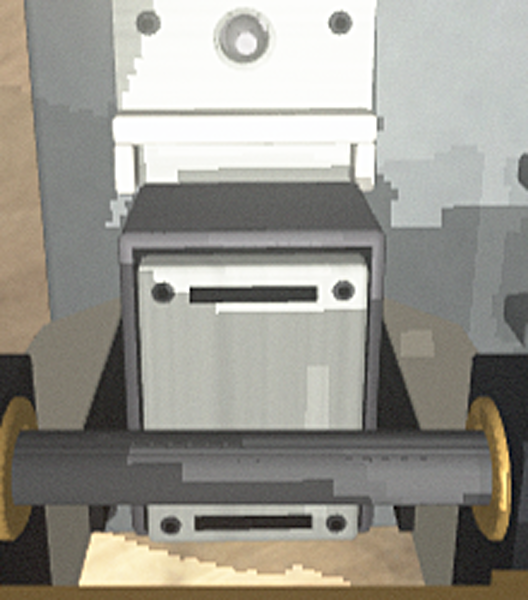

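Run:
```python
from h import *
c=ld('w25');M=R.from_euler('xyz',bot.get_obs()['tcp_rot']).as_matrix();print(M[:,2].round(4))
f=lambda X,Y:(210+X/2.4,150+Y/2.4)
print('rim mid x',[ray(c,*f(x,118),41)[0].round(1) for x in (113,377)])
print('box top',[ray(c,*f(x,242),97.5)[0].round(1) for x in (120,384)])
print('peg',ray(c,*f(245,43),34).round(1))
```

```text
[ 0.0322 -0.0052 -0.9995]
rim mid x [np.float64(498.3), np.float64(560.7)]
box top [np.float64(505.9), np.float64(552.2)]
peg [529.7 -48.9  34. ]
```

Request:
carry_out:
  motion:
    - [1, 0.2, -0.6, 8, 0]
    - [1, 0.2, -0.9, 16, 0]
    - [1, 0.2, -1.2, 22, 0]
    - [1, 0.2, -1.4, 26, 0]
    - [1, 0.2, -1.4, 26, 0]

```text
time: 46.0
tool_pos: [529.4, -107.3, 49.3]
tcp_rot: [3.11, 0.004, 1.558]
contact_force: [-0.3, -0.4, -2.1]
grip_width: 47.7
```

Request:
carry_out:
  motion:
    - [1, 0, 0, 2, 0]
    - [1, 0, 0, 4, 0]
    - [1, 0, 0, 5, 0]
    - [1, 0, 0, 5, 0]

```text
time: 46.5
tool_pos: [529.9, -107.9, 45.4]
tcp_rot: [3.109, 0.005, 1.558]
contact_force: [-3.1, -1.0, 6.5]
grip_width: 47.8
```

Request:
carry_out:
  motion:
    - [0.3, 0, 0, 0, 0]
    - [0.0, 0, 0, 0, 0]
    - [0, 0, 0, 0, 0]
    - [0, 0, 0, 0, 0]
    - [0, 0, 0, 0, 0]
    - [0, 0, -1, -30, 0]
    - [0, 0, -3, -80, 0]
    - [0, -20, -5, -140, 0]
    - [0, -40, -10, -180, 0]
    - [0, -40, -10, -180, 0]

```text
time: 47.75
tool_pos: [514.8, -148.4, 228.7]
tcp_rot: [3.102, 0.009, 1.556]
contact_force: [-0.2, -0.3, -1.3]
grip_width: 91.4
```

Run:
```python
from h import *
c=capn('wrist','w26');W=pts(c)
go((530,-100,330,89.2),(667,-54,342,89.2))
print(covers(c,72.5,(220,100,420,300)))
a=c['color'][:,:,::-1]
```

```text
t 47.8 tcp [ 513.9 -147.3  226.3] yaw 89.2 F [-0.3  0.8 -0.7] w 91.9 j [-0.43  0.34  1.53  0.01  1.24 -0.42]
(530, -100, 330, 89.2) -> [  46.8   19.1 -103.4] spin 0.0
(667, -54, 342, 89.2) -> [  94.7  155.8 -110.9] spin 0.0
[(array([349., 163.]), 549.1, -107.1, 140.5, 116.8, 179.6)]
```

View pics/w26.png

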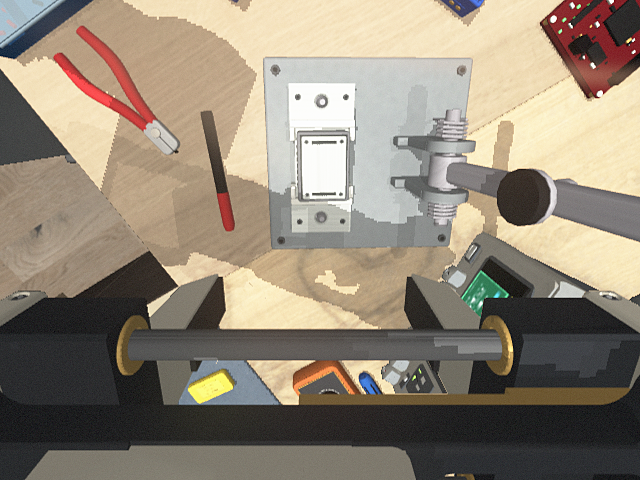

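Run:
```python
from h import *
c=ld('w26');W=pts(c)
for u,v in [(312,145),(340,145),(312,185),(340,185),(326,165)]: print(np.nanmedian(W[v-2:v+3,u-2:u+3].reshape(-1,3),0).round(1))
```

```text
[518.5 -85.8  73.2]
[543.1 -86.2  73.4]
[ 517.9 -121.3   73.3]
[ 543.5 -121.8   73.1]
[ 530.7 -103.4   73. ]
```

Request:
carry_out:
  motion:
    - [0, 20, 5, -45, 0]
    - [0, 47, 19, -90, 0]
    - [0, 60, 55, -110, 0]
    - [0, 75, 95, -112, 0]
    - [0, 88, 130, -112, 0]
    - [0, 94.7, 154, -112, 0]
    - [0, 94.7, 155.8, -112, 0]
    - [0, 94.7, 155.8, -112, 0]
    - [0, 94.7, 155.8, -112, 0]

```text
time: 48.92
tool_pos: [666.2, -54.2, 343.2]
tcp_rot: [3.107, 0.006, 1.556]
contact_force: [0.6, 0.1, 0.2]
grip_width: 91.7
```

Run:
```python
from h import *
c=capn('wrist','w27');W=pts(c)
go((667,-54,256,89.2),(667,-54,250,89.2))
for v in range(200,300,20): print(v,[W[v,u].round(0).tolist() for u in range(300,345,6)])
```

```text
t 48.98 tcp [666.3 -54.3 343.5] yaw 89.17 F [-0.3 -0.5 -0.1] w 91.7 j [-0.2   0.56  0.86 -0.    1.68 -0.18]
(667, -54, 256, 89.2) -> [ 0.8 -2.4 87.5] spin -0.03
(667, -54, 250, 89.2) -> [ 0.9 -2.6 93.5] spin -0.03
200 [[655.0, -80.0, 13.0], [662.0, -19.0, 282.0], [666.0, -18.0, 284.0], [670.0, -18.0, 285.0], [674.0, -19.0, 282.0], [700.0, -84.0, -0.0], [709.0, -84.0, -1.0], [717.0, -84.0, 2.0]]
220 [[655.0, -98.0, 55.0], [662.0, -32.0, 282.0], [666.0, -32.0, 283.0], [670.0, -32.0, 285.0], [674.0, -32.0, 283.0], [700.0, -115.0, -0.0], [709.0, -115.0, 0.0], [718.0, -115.0, -0.0]]
240 [[654.0, -141.0, 14.0], [662.0, -47.0, 280.0], [666.0, -45.0, 284.0], [669.0, -46.0, 284.0], [674.0, -46.0, 283.0], [700.0, -147.0, -0.0], [709.0, -147.0, 0.0], [718.0, -147.0, 1.0]]
260 [[656.0, -100.0, 188.0], [661.0, -61.0, 281.0], [665.0, -60.0, 283.0], [669.0, -60.0, 285.0], [673.0, -61.0, 283.0], [700.0, -181.0, -2.0], [709.0, -180.0, 0.0], [719.0, -182.0, -2.0]]
280 [[656.0, -99.0, 233.0], [661.0, -76.0, 281.0], [665.0, -75.0, 284.0], [669.0, -75.0, 284.0], [673.0, -75.0, 283.0], [700.0, -214.0, 1.0], [707.0, -201.0, 28.0], [713.0, -191.0, 48.0]]
```

View pics/w27.png

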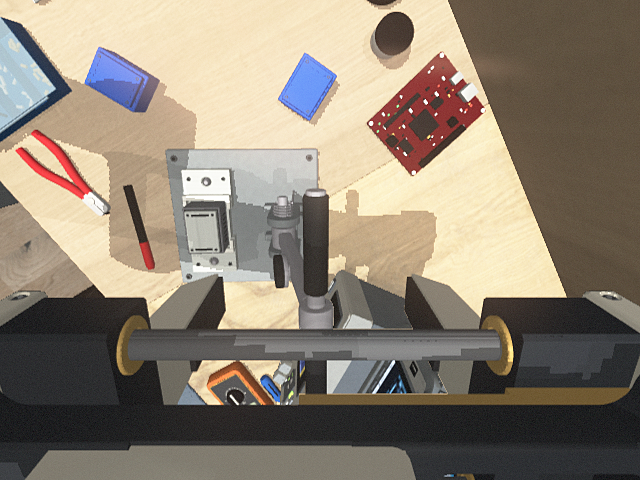

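Cover flat at 73 mm over the whole plate; handle at x ≈ 667. Descending and gripping.

Request:
carry_out:
  motion:
    - [0, 0.3, -1, 30, 0]
    - [0, 0.6, -1.8, 60, 0]
    - [0, 0.8, -2.2, 80, 0]
    - [0, 0.8, -2.4, 87, 0]
    - [0, 0.8, -2.4, 87, 0]
    - [1, 0.8, -2.4, 87, 0]
    - [1, 0.8, -2.4, 87, 0]
    - [1, 0.8, -2.4, 87, 0]
    - [1, 0.8, -2.4, 87, 0]
    - [1, 0.8, -2.4, 87, 0]

```text
time: 50.22
tool_pos: [666.9, -54.0, 256.4]
tcp_rot: [3.106, 0.007, 1.556]
contact_force: [-0.3, 1.1, -0.2]
grip_width: 46.2
```

Request:
carry_out:
  motion:
    - [1, 0, 0, 0, 0]
    - [1, 0, 0, 0, 0]
    - [1, 0, 0, 0, 0]
    - [1, 0, 0, 0, 0]
    - [1, 0, 0, 0, 0]
    - [1, 0, 0, 0, 0]

```text
time: 50.98
tool_pos: [667.2, -54.0, 256.7]
tcp_rot: [3.106, 0.007, 1.556]
contact_force: [1.2, -0.3, 1.6]
grip_width: 17.5
```

Run:
```python
from h import *
lever([5,12,19,26,33,40,47,54],0)
```

```text
t 50.98 tcp [667.2 -54.  256.7] yaw 89.18 F [ 1.2 -0.3  1.6] w 17.5 j [-0.2   0.58  1.06 -0.    1.47 -0.18]
[[1, -0.0, -16.3, -2.8, 0], [1, -0.0, -39.5, -4.2, 0], [1, 0.0, -62.7, -2.8, 0], [1, 0.1, -85.5, 1.4, 0], [1, 0.1, -107.6, 8.4, 0], [1, 0.2, -128.7, 17.9, 0], [1, 0.3, -148.5, 30.0, 0], [1, 0.4, -166.7, 44.5, 0]]
```

Request:
carry_out:
  motion:
    - [1, 0, -16.3, -2.8, 0]
    - [1, 0, -39.5, -4.2, 0]
    - [1, 0, -62.7, -2.8, 0]
    - [1, 0.1, -85.5, 1.4, 0]
    - [1, 0.1, -107.6, 8.4, 0]
    - [1, 0.2, -128.7, 17.9, 0]
    - [1, 0.2, -128.7, 17.9, 0]

```text
time: 51.85
tool_pos: [538.4, -51.9, 234.6]
tcp_rot: [3.106, 0.006, 1.556]
contact_force: [0.4, 1.3, 5.4]
grip_width: 17.0
```

Run:
```python
from h import *
lever([47,54,61,68,75,82],lq())
```

```text
r 190.95 q 40.05
t 51.85 tcp [538.4 -51.9 234.6] yaw 89.16 F [0.4 1.3 5.4] w 17.0 j [-0.24  0.34  1.5   0.    1.26 -0.22]
[[1, 0.1, -19.6, 12.0, 0], [1, 0.2, -37.8, 26.5, 0], [1, 0.3, -54.1, 43.0, 0], [1, 0.4, -68.2, 61.4, 0], [1, 0.5, -80.0, 81.4, 0], [1, 0.7, -89.3, 102.6, 0]]
```

Request:
carry_out:
  motion:
    - [1, 0.1, -19.6, 12, 0]
    - [1, 0.2, -37.8, 26.5, 0]
    - [1, 0.3, -54.1, 43, 0]
    - [1, 0.4, -68.2, 61.4, 0]
    - [1, 0.5, -80, 81.4, 0]
    - [1, 0.7, -89.3, 102.6, 0]
    - [1, 0.7, -89.3, 102.6, 0]

```text
time: 52.72
tool_pos: [455.3, -50.6, 128.9]
tcp_rot: [3.102, 0.006, 1.555]
contact_force: [5.8, 2.8, 2.0]
grip_width: 16.6
```

Run:
```python
from h import *
lever([86,90,94,97,99,100],lq())
```

```text
r 188.37 q 81.55
t 52.73 tcp [455.3 -50.6 128.9] yaw 89.12 F [5.8 2.8 2. ] w 16.6 j [-0.28  0.31  1.87  0.01  0.91 -0.27]
[[1, 0.1, -4.7, 14.0, 0], [1, 0.2, -8.0, 26.8, 0], [1, 0.2, -10.3, 39.9, 0], [1, 0.3, -11.5, 49.8, 0], [1, 0.3, -12.0, 56.4, 0], [1, 0.3, -12.1, 59.7, 0]]
```

Request:
carry_out:
  motion:
    - [1, 0.1, -4, 14, 0]
    - [1, 0.2, -7, 26.8, 0]
    - [1, 0.2, -9.3, 39.9, 0]
    - [1, 0.3, -10.5, 49.8, 0]
    - [1, 0.3, -11, 56.4, 0]
    - [1, 0.3, -11.1, 60, 0]
    - [1, 0.3, -11.1, 62, 0]
    - [1, 0.3, -11.1, 62, 0]

```text
time: 53.72
tool_pos: [446.9, -50.5, 69.2]
tcp_rot: [3.102, 0.006, 1.556]
contact_force: [-12.8, 3.9, 36.8]
grip_width: 17.0
```

Run:
```python
from h import *
lq();go()
capn('side','s28');a=cv2.imread('pics/s28.png');cv2.imwrite('pics/s28c.png',cv2.resize(a[180:300,280:430],None,fx=4,fy=4,interpolation=cv2.INTER_CUBIC))
```

```text
r 187.1 q 100.04
t 53.73 tcp [446.9 -50.5  69.2] yaw 89.16 F [-12.8   3.9  36.8] w 17.0 j [-0.29  0.4   1.96  0.01  0.74 -0.28]
```

View pics/s28c.png

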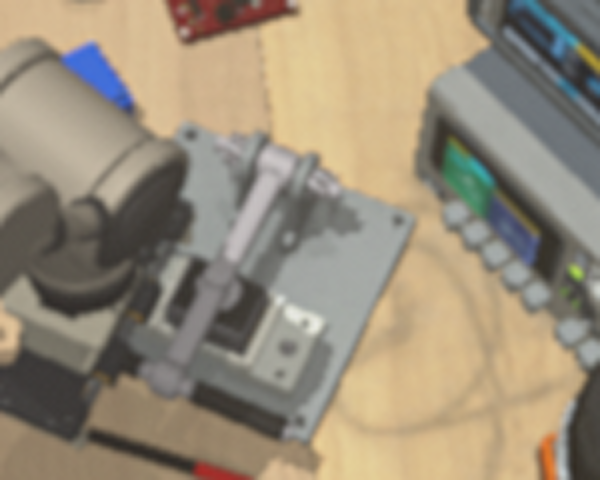

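Run:
```python
from h import *
lever([99,96,92,88,84,80],100)
```

```text
t 53.77 tcp [446.9 -50.5  69.2] yaw 89.16 F [-12.5   2.5  37.8] w 17.4 j [-0.29  0.4   1.96  0.01  0.74 -0.28]
[[1, -0.0, 0.2, -3.3, 0], [1, -0.1, 1.0, -13.2, 0], [1, -0.2, 2.9, -26.3, 0], [1, -0.2, 5.7, -39.3, 0], [1, -0.3, 9.4, -52.0, 0], [1, -0.4, 14.0, -64.5, 0]]
```

Request:
carry_out:
  motion:
    - [1, 0, -1, -3.3, 0]
    - [1, -0.1, -1, -13.2, 0]
    - [1, -0.2, 1, -26.3, 0]
    - [1, -0.2, 3.8, -39.3, 0]
    - [1, -0.3, 7.5, -52, 0]

```text
time: 54.4
tool_pos: [455.4, -50.7, 122.7]
tcp_rot: [3.097, 0.006, 1.556]
contact_force: [12.0, 3.6, -2.4]
grip_width: 17.2
```

Run:
```python
from h import *
lever([80,75,70,65,60],lq())
```

```text
r 186.45 q 83.35
t 54.4 tcp [455.4 -50.7 122.7] yaw 89.15 F [12.   3.6 -2.4] w 17.2 j [-0.28  0.32  1.89  0.01  0.89 -0.27]
[[1, -0.1, 4.0, -10.4, 0], [1, -0.2, 11.0, -25.4, 0], [1, -0.3, 19.3, -39.7, 0], [1, -0.3, 28.8, -53.3, 0], [1, -0.4, 39.5, -66.0, 0]]
```

Request:
carry_out:
  motion:
    - [1, -0.1, 5, -10, 0]
    - [1, -0.2, 12.5, -24.4, 0]
    - [1, -0.3, 21, -38.5, 0]
    - [1, -0.3, 30.5, -52, 0]
    - [1, -0.3, 36, -58, 0]

```text
time: 55.02
tool_pos: [484.2, -51.0, 182.4]
tcp_rot: [3.109, 0.006, 1.557]
contact_force: [-20.8, -0.8, 15.4]
grip_width: 17.0
```

Run:
```python
from h import *
q=lq();lever([q-4,q-9,q-14,q-19,q-24,q-29],q)
```

```text
r 187.72 q 62.95
t 55.02 tcp [484.2 -51.  182.4] yaw 89.18 F [-20.8  -0.8  15.4] w 17.0 j [-0.26  0.3   1.72  0.    1.09 -0.25]
[[1, -0.1, 8.7, -10.0, 0], [1, -0.1, 20.5, -21.7, 0], [1, -0.2, 33.3, -32.2, 0], [1, -0.3, 46.9, -41.6, 0], [1, -0.3, 61.3, -49.8, 0], [1, -0.4, 76.4, -56.7, 0]]
```

Request:
carry_out:
  motion:
    - [1, -0.1, 7.3, -11, 0]
    - [1, -0.1, 19, -23, 0]
    - [1, -0.2, 32, -33.5, 0]
    - [1, -0.3, 45.5, -43, 0]
    - [1, -0.3, 60, -51, 0]
    - [1, -0.4, 75, -58, 0]

```text
time: 55.78
tool_pos: [557.0, -52.3, 242.8]
tcp_rot: [3.112, 0.006, 1.556]
contact_force: [-2.7, -0.0, 2.1]
grip_width: 17.0
```

Run:
```python
from h import *
q=lq();lever([q-4,q-9,q-14,q-19,q-24,q-29],q)
```

```text
r 189.82 q 33.93
t 55.77 tcp [557.  -52.3 242.8] yaw 89.18 F [-2.7 -0.   2.1] w 17.0 j [-0.23  0.38  1.43  0.    1.31 -0.22]
[[1, -0.0, 12.4, -4.6, 0], [1, -0.1, 28.4, -9.1, 0], [1, -0.1, 44.7, -12.2, 0], [1, -0.1, 61.2, -13.8, 0], [1, -0.1, 77.8, -14.1, 0], [1, -0.1, 94.3, -12.8, 0]]
```

Request:
carry_out:
  motion:
    - [1, 0, 12.4, -4.6, 0]
    - [1, -0.1, 28.4, -9.1, 0]
    - [1, -0.1, 44.7, -12.2, 0]
    - [1, -0.1, 61.2, -13.8, 0]
    - [1, -0.1, 77.8, -14.1, 0]
    - [1, -0.1, 92, -13, 0]
    - [1, -0.1, 103, -12, 0]
    - [1, -0.1, 109, -11, 0]
    - [1, -0.1, 110.5, -10.8, 0]
    - [1, -0.1, 110.5, -10.8, 0]

```text
time: 57.02
tool_pos: [666.5, -54.1, 256.1]
tcp_rot: [3.115, 0.006, 1.556]
contact_force: [-1.2, -1.7, -1.6]
grip_width: 17.1
```

Request:
carry_out:
  motion:
    - [1, 0, 1.2, 0, 0]
    - [1, 0, 1.2, 0, 0]
    - [0.6, 0, 1.2, 0, 0]
    - [0.3, 0, 0.5, 0, 0]
    - [0, 0, 0, 0, 0]
    - [0, 0, 0, 0, 0]
    - [0, 0, 0, 0, 0]
    - [0, 0, 0, -30, 0]
    - [0, 0, 0, -70, 0]
    - [0, 0, 0, -95, 0]

```text
time: 58.28
tool_pos: [664.2, -53.5, 353.4]
tcp_rot: [3.112, 0.007, 1.556]
contact_force: [0.8, -0.3, 0.7]
grip_width: 90.4
```

Request:
carry_out:
  motion:
    - [0, 0, -30, 0, 0]
    - [0, -20, -60, 0, 0]
    - [0, -30, -65, 10, 0]
    - [0, -30, -65, 10, 0]
    - [0, -30, -65, 10, 0]

```text
time: 58.9
tool_pos: [599.7, -82.4, 341.3]
tcp_rot: [3.112, 0.006, 1.556]
contact_force: [0.1, -0.3, 0.7]
grip_width: 91.9
```

Run:
```python
from h import *
c=capn('wrist','w29');W=pts(c)
go((530,-107,300,89.2),(530.3,-107,112,89.2))
```

```text
t 58.95 tcp [599.8 -82.3 341.4] yaw 89.18 F [0.1 0.  0.5] w 91.6 j [-0.26  0.43  1.09  0.    1.6  -0.25]
(530, -107, 300, 89.2) -> [-25.4 -70.6  39.5] spin -0.02
(530.3, -107, 112, 89.2) -> [-24.2 -75.9 227.4] spin -0.02
```

View pics/w29.png

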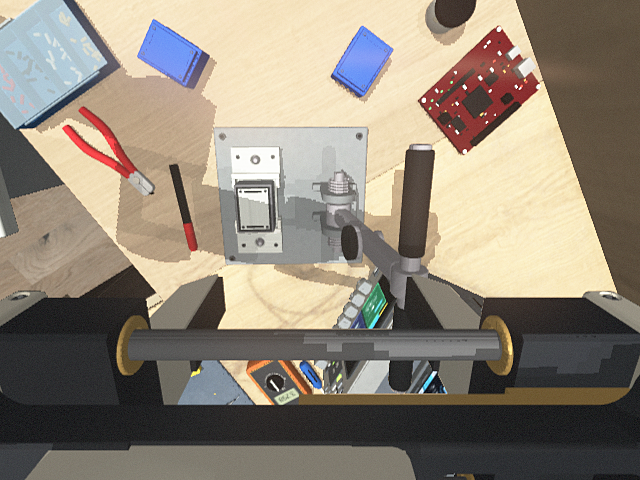

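Run:
```python
from h import *
c=ld('w29');W=pts(c)
for u,v in [(247,197),(265,197),(247,222),(265,222),(256,210)]: print(np.nanmedian(W[v-2:v+3,u-2:u+3].reshape(-1,3),0).round(1))
print('handle',W[180,418].round(1),W[220,412].round(1), [W[200,u].round(0).tolist() for u in range(400,440,5)])
```

```text
[521.7 -90.2  67. ]
[544.  -90.8  66.7]
[ 519.1 -123.3   66.9]
[ 542.1 -123.8   66.8]
[ 531.6 -107.3   66.8]
handle [665.9 -34.8 284. ] [664.6 -61.3 282.4] [[735.0, -114.0, 1.0], [660.0, -48.0, 280.0], [662.0, -48.0, 282.0], [665.0, -48.0, 283.0], [668.0, -48.0, 284.0], [672.0, -48.0, 283.0], [780.0, -115.0, -1.0], [787.0, -115.0, 1.0]]
```

Request:
carry_out:
  motion:
    - [0, -12, -35, 15, 0]
    - [0, -25, -70, 40, 0]
    - [0, -25.3, -71, 85, 0]
    - [0, -25, -73, 135, 0]
    - [0, -24.5, -75, 185, 0]
    - [0, -24.2, -76, 227, 0]
    - [0, -24.2, -76, 227, 0]
    - [0, -24.2, -76, 227, 0]

```text
time: 59.95
tool_pos: [531.6, -107.1, 113.9]
tcp_rot: [3.11, 0.007, 1.557]
contact_force: [0.8, -0.2, 0.8]
grip_width: 91.7
```

Run:
```python
from h import *
c=capn('wrist','w30');go((530,-107.2,45,89.2))
```

```text
t 60.0 tcp [ 531.8 -107.3  114.4] yaw 89.2 F [-0.9  0.2  0.2] w 91.9 j [-0.34  0.47  1.66  0.    0.97 -0.33]
(530, -107.2, 45, 89.2) -> [ 0.6 -4.1 69.3] spin 0.0
```

View pics/w30.png

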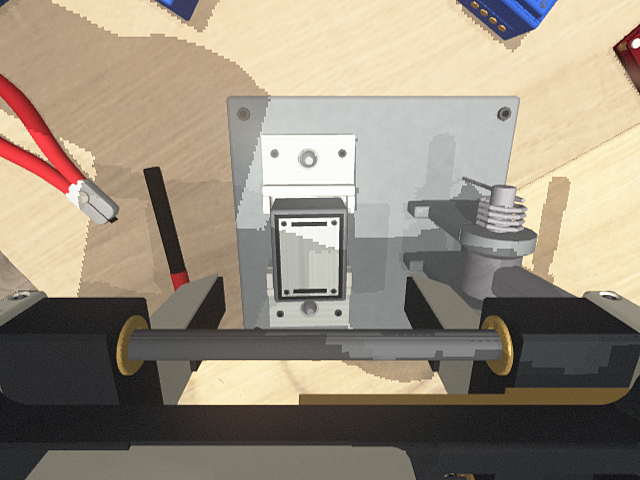

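Cover is home (67 mm, 73 before) and the handle is back at x ≈ 666. Picking up the module.

Request:
carry_out:
  motion:
    - [0, 0.2, -1.5, 25, 0]
    - [0, 0.4, -2.7, 45, 0]
    - [0, 0.6, -3.6, 60, 0]
    - [0, 0.6, -4, 69, 0]
    - [0, 0.6, -4, 69, 0]
    - [1, 0.6, -4, 69, 0]
    - [1, 0.6, -4, 69, 0]
    - [1, 0.6, -4, 69, 0]
    - [1, 0.6, -4, 69, 0]
    - [1, 0.6, -4, 69, 0]

```text
time: 61.25
tool_pos: [530.1, -107.2, 45.4]
tcp_rot: [3.108, 0.008, 1.557]
contact_force: [-0.6, 0.1, 0.6]
grip_width: 47.8
```

Request:
carry_out:
  motion:
    - [1, 0, 0, 0, 0]
    - [1, 0, 0, 0, 0]
    - [1, 0, 0, -5, 0]
    - [1, 0, 0, -15, 0]
    - [1, 0, 0, -15, 0]
    - [1, 0, 0, -15, 0]

```text
time: 62.0
tool_pos: [529.6, -107.1, 60.5]
tcp_rot: [3.108, 0.008, 1.557]
contact_force: [-0.6, 0.3, -2.4]
grip_width: 47.7
```

Run:
```python
from h import *
go((525,-100,200,89.2),(450,60,230,60),(345,225,240,30.35))
```

```text
t 62.0 tcp [ 529.6 -107.1   60.5] yaw 89.21 F [-0.6  0.3 -2.4] w 47.7 j [-0.34  0.54  1.72  0.    0.84 -0.33]
(525, -100, 200, 89.2) -> [   5.9   -0.  -139.6] spin 0.01
(450, 60, 230, 60) -> [ 164.6  -76.2 -173.4] spin 29.21
(345, 225, 240, 30.35) -> [ 328.1 -183.  -188.3] spin 58.86
```

Request:
carry_out:
  motion:
    - [1, 1, 0, -45, 0]
    - [1, 3, -1, -95, 0]
    - [1, 6, -3, -140, 0]
    - [1, 50, -25, -160, 7]
    - [1, 105, -50, -170, 17]
    - [1, 164, -76, -173, 27]
    - [1, 215, -112, -180, 37]
    - [1, 270, -148, -185, 47]
    - [1, 328, -183, -188, 57]
    - [1, 328, -183, -188, 58.9]

```text
time: 63.25
tool_pos: [343.7, 226.2, 239.8]
tcp_rot: [3.118, -0.025, 0.526]
contact_force: [0.4, 0.1, -2.3]
grip_width: 47.9
```

Request:
carry_out:
  motion:
    - [1, 0, 0, 0, 0]
    - [1, 0, 0, 0, 0]
    - [1, 0, 0, 0, 0]

```text
time: 63.62
tool_pos: [344.3, 225.4, 239.6]
tcp_rot: [3.118, -0.025, 0.525]
contact_force: [0.7, -0.3, -3.1]
grip_width: 47.4
```

Run:
```python
from h import *
c=capn('wrist','w31')
go((395,257.8,135,30.35))
```

```text
t 63.67 tcp [344.3 225.3 239.6] yaw 30.05 F [ 0.6 -0.1 -4.2] w 48.0 j [ 0.41  0.11  1.8  -0.02  1.21  1.46]
(395, 257.8, 135, 30.35) -> [ 57.5  -5.2 106. ] spin -0.3
```

View pics/w31.png

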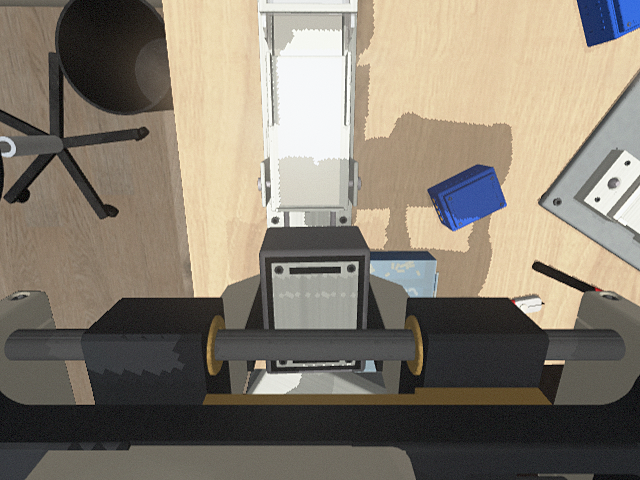

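Request:
carry_out:
  motion:
    - [1, 30, -2, 20, -0.3]
    - [1, 58, -4, 50, -0.3]
    - [1, 57.7, -4.8, 80, -0.3]
    - [1, 57.5, -5.2, 106, -0.3]
    - [1, 57.5, -5.2, 106, -0.3]
    - [1, 57.5, -5.2, 106, -0.3]

```text
time: 64.42
tool_pos: [395.9, 257.6, 135.9]
tcp_rot: [3.117, -0.026, 0.529]
contact_force: [0.5, -0.0, -2.4]
grip_width: 48.1
```

Run:
```python
from h import *
go((395.3,257.8,114.5,30.35))
```

```text
t 64.42 tcp [395.9 257.6 135.9] yaw 30.3 F [ 0.5 -0.  -2.4] w 48.1 j [ 0.43  0.33  1.82 -0.03  0.96  1.49]
(395.3, 257.8, 114.5, 30.35) -> [-1.  -1.  21.4] spin -0.05
```

Request:
carry_out:
  motion:
    - [1, -1, -1, 8, 0]
    - [1, -1, -1, 15, 0]
    - [1, -1, -1, 20, 0]
    - [1, -1, -1, 21.4, 0]
    - [1, -1, -1, 21.4, 0]

```text
time: 65.05
tool_pos: [395.3, 257.8, 114.5]
tcp_rot: [3.117, -0.026, 0.529]
contact_force: [0.7, -0.1, -2.6]
grip_width: 48.2
```

Request:
carry_out:
  motion:
    - [0, 0, 0, 0, 0]
    - [0, 0, 0, 0, 0]
    - [0, 0, 0, 0, 0]
    - [0, 0, 0, 0, 0]
    - [0, 0, 0, 0, 0]
    - [0, 0, 0, 0, 0]
    - [0, 0, 0, 0, 0]
    - [0, 0, 0, 0, 0]

```text
time: 66.05
tool_pos: [395.3, 257.8, 114.5]
tcp_rot: [3.117, -0.026, 0.529]
contact_force: [-1.1, 0.1, -0.1]
grip_width: 92.0
```

Run:
```python
from h import *
c=capn('wrist','w32');go((395,257,260,30.3))
```

```text
t 66.1 tcp [395.4 257.8 114.5] yaw 30.3 F [ 0.3 -0.7 -0.1] w 91.9 j [ 0.43  0.36  1.84 -0.03  0.9   1.49]
(395, 257, 260, 30.3) -> [   3.1    4.  -145.4] spin 0.0
```

View pics/w32.png

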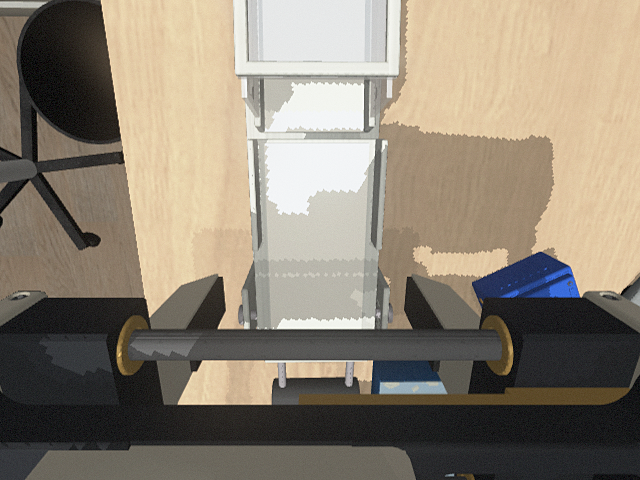

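The tray has tipped and swung back level and empty. Raising clear, then checking the lane, the nest and the lever, and looking for a third module.

Request:
carry_out:
  motion:
    - [0, 1, 1, -50, 0]
    - [0, 2, 2, -100, 0]
    - [0, 3, 4, -145, 0]
    - [0, -20, 60, -170, -10]
    - [0, -40, 110, -175, -20]
    - [0, -60, 150, -175, -30]
    - [0, -75, 170, -175, -40]
    - [0, -75, 170, -175, -50]
    - [0, -75, 170, -175, -60]
    - [0, -75, 170, -175, -60]

```text
time: 67.35
tool_pos: [410.1, 74.4, 291.5]
tcp_rot: [3.107, 0.008, 1.574]
contact_force: [-0.1, 1.0, 0.3]
grip_width: 91.8
```

Request:
carry_out:
  motion:
    - [0, 0, 0, 0, 0]
    - [0, 0, 0, 0, 0]

```text
time: 67.6
tool_pos: [410.1, 74.6, 291.5]
tcp_rot: [3.107, 0.008, 1.572]
contact_force: [-1.0, -0.5, 0.2]
grip_width: 91.8
```

Run:
```python
from h import *
c=capn('wrist','w33');go()
for n in ('top','side'): capn(n,n+'33')
a=cv2.imread('pics/top33.png')[140:340,120:400];cv2.imwrite('pics/top33c.png',cv2.resize(a,None,fx=2.8,fy=2.8,interpolation=cv2.INTER_CUBIC))
```

```text
t 67.65 tcp [410.2  74.6 291.5] yaw 90.12 F [-0.1 -0.1  0.3] w 92.0 j [ 0.    0.07  1.69 -0.01  1.34  0.  ]
```

View pics/top33c.png

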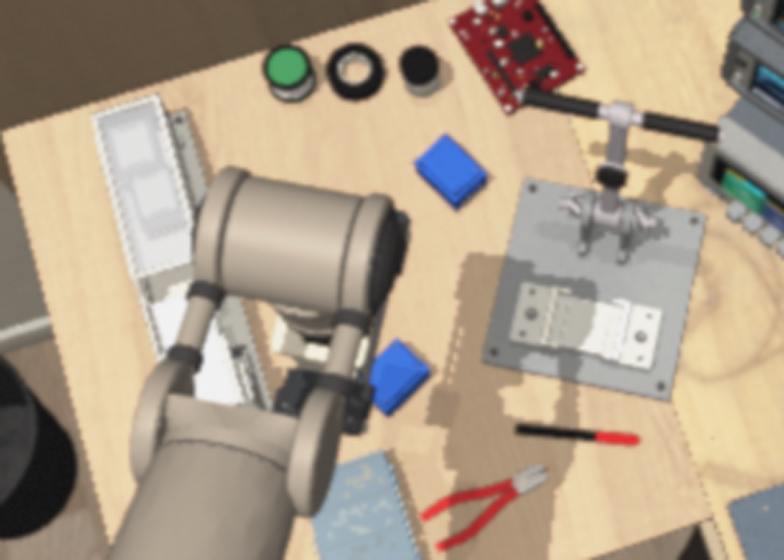

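View pics/w33.png

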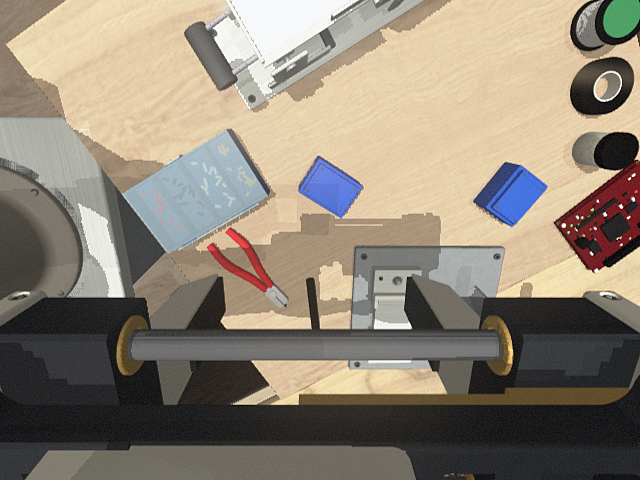

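View pics/side33.png

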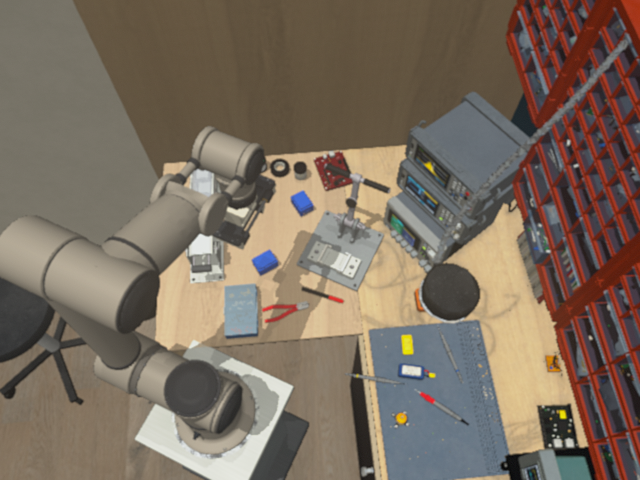

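Run:
```python
from h import *
c=ld('top33');W=pts(c)
m=(W[...,0]>630)&(W[...,0]<720)&(W[...,1]>-215)&(W[...,1]<0)&(W[...,2]>260)&(W[...,2]<310)
q=W[m];print('handle',np.median(q,0).round(1))
f=lambda X,Y:(120+X/2.8,140+Y/2.8)
print('nest holes',ray(c,*f(530,314),30).round(1),ray(c,*f(640,337),30).round(1))
# modules in lane along chute axis
e=np.array([np.cos(np.radians(30.35)),np.sin(np.radians(30.35))]);O=np.array([394.2,257.3])-25*e
for X,Y in ((131,145),(157,193)):
    p=ray(c,*f(X,Y),70)[:2]-O; print('lane',p@e,p@[-e[1],e[0]])
w=ld('w32');Ww=pts(w)
print('tray z',[Ww[v,310].round(0).tolist() for v in (150,200,250,290)])
w=ld('w33');Ww=pts(w);print('plate',[Ww[v,u].round(1).tolist() for u,v in ((385,275),(410,275),(398,310))])
```

```text
handle [ 665.6 -107.7  281.9]
nest holes [529.2 -48.5  30. ] [ 527.7 -164.6   30. ]
lane 282.7316117681602 4.271361592454178
lane 223.22822343196935 -7.407812130719223
tray z [[454.0, 296.0, 99.0], [432.0, 283.0, 98.0], [408.0, 269.0, 99.0], [388.0, 258.0, 98.0]]
plate [[512.5, -39.1, 30.6], [546.2, -39.5, 30.8], [533.7, -91.7, 32.3]]
```

```bash
python3 -c "
from plant import bot
print(bot.close_job())"
```

```text
the job is handed in; nothing more can be done
None
```

The job is done and handed in at about 68 s. I found two grey modules on the bench and no third. I seated the nest on both pegs, pressed both covers home with the lever, and sent both modules down the lane by way of the tray.

**Last checks before handing in, from the camera images:**
- **Modules:** both lie in the lane, about 283 mm and 223 mm along the stand. Each cover dropped from about 73 mm to 67 mm under the lever, so both are home.
- **Nest:** flat, with its top at about 30.7 mm, its holes still on the pegs.
- **Lever:** up, with the handle at about x = 666 mm, where it started. I eased it back by hand both times.
- **Tray:** empty and level, its floor at about 98 mm.
- **Rest of the bench:** nothing else looks moved in the last pictures. I did not measure each of the other items. The arm is clear of everything.

**Off-plan or in disagreement:**
- **Nest grasp:** I gripped the nest by its rim ends rather than across the waist. Across the waist, the gripper's body would have met the press ears.
- **Wrist camera:** its readings differed from each other by 1 to 2 mm at close range. I made up for that by comparing the part and its target in the same picture.
- **Tool tilt:** it drifted by about 2 degrees during the lever work, which did no harm.
- **Lever forces:** about 37 N at the stop, and up to about 35 N on the way back up because of small errors in the arc.

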